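Nip a ground blank in the bench thickness gauge without losing the zero

ROBOT

A 7-joint arm with a two-finger parallel gripper is mounted at the origin on the work surface. World frame = base frame: x ahead of the robot, y to its left, z up, the work surface at z = 0. Lengths are in mm, angles in rad, forces in N, time in s.
With the tool pointing down it reaches from about 425 to 1025 mm from the base axis. Payload 9.4 kg.
Tool frame: the origin (TCP) lies midway between the tips of the shut fingers; the grasp point (between the pads) lies 19 mm behind it; z points along the fingers, y is the direction in which the jaws open and shut (so a half turn about z gives the same grasp; the last joint's range is limited). The gripper opens to 85 mm and grips with 20 to 120 N. Pads are 22 mm wide; open, the fingers measure 114 mm over their backs; the gripper's body (76 mm by 85 mm) begins 54 mm behind the grasp point. The pads swing forward as they close: fully open they stand 13 mm farther back than shut.
Start: joints at [-1.29, 0.599, -0.003, 1.599, 0.002, 0.943, -0.08], TCP at [253.909, 679.083, 231.275] pointing down, gripper open.
Joint ranges: [-2.57, 2.57], [-0.35, 1.97], [-1.29, 1.29], [0.11, 2.56], [-1.05, 4.19], [0.11, 1.86], [-2.63, 2.63]. Speed limits (rad/s): [2.22, 2.22, 3.01, 3.01, 3.14, 3.14, 3.14].

INTERFACE

Orientations are given as a rotation vector (axis times angle).
In Python, from plant import arm gives the robot as it stands. The module is installed in compiled form; this text tells all that it offers.
- The arm moves only by the tool send_rows, never from a script. Its argument "motion" is a list of rows, each a list of 3 entries, a list of its own where there are three numbers: the finger opening in cm, from 0 to 8.54, then the shift along the tool's x, y, z in cm, then the turn about the tool's z in degrees. A call has exactly 8 rows; each row shifts and turns the pose as measured when the row begins, along the tool's axes as they then stand; what a row does not reach is not made up. A row lasts 1/10 s, in which the tool goes at most 50 mm and 8.59 degrees, less where a joint would pass 70% of its speed; a pose out of reach is approached as far as the arm can. A call is refused whole if a number of a shift passes 5 or a number of a turn 8.59, either way. A call with a gripper value outside its range is refused whole. The fingers move at their own pace and stop on an object; "newtons" is the grip in N (left out, the last holds). Time passes only in rows, so rows that do not move let the fingers close, or fill a call up. It gives the time, the measured TCP pose, the force and the opening at its end, in the units of the state.
- arm.read_state(): the state, without advancing time (a new reading comes with each control period).
- arm.snapshot(name): name is "scene" or "side" or "wrist"; returns a dict with "image" (420x560x3 uint8, blue, green, red), "mtx" (3x3 intrinsics, pixels), "R" (3x3) and "t" (3): a world point X has camera coordinates R X + t. Camera axes: x right, y down, z forward; pixel columns grow to the right and rows downward; lengths in mm; the calibration is good to about 2 mm. A picture is of the moment at which its call begins. There is no depth.
- arm.sign_off(): hands the job in, once; it reports no verdict.
The state is a dict: "time": time; "joints": joint angles; "dq": joint speeds; "joint_efforts": joint torques, N m; "position": TCP position; "orientation": TCP orientation; "contact_force": force on the tool from outside, world axes, zero at the start; "torque": the same for the moment, N m; "gripper_width": opening from 0.0 (shut) to 1.0 (fully open).
Only numpy, scipy, OpenCV 4.12 (cv2) and the standard library are available. Lean on these libraries where they do the work, as an engineer would, in place of code of your own. Each camera call takes 0.05 s, during which the arm holds its last target.

TASK

Take the bright ground knife blank from the rack and lay it flat in the blue thickness gauge, holed tang end on the anvil under the spindle and the blade between the brass guides of the rest, and let go of it. Then close the spindle with only the small black inner knob until it nips the blank with a light measuring pressure of about 10 newtons, and leave it nipped. The silver graduated ring around the knob holds the zero setting, so do not drag it, never press the spindle down harder than 25 newtons, and leave the other things on the bench alone.

Things in the scene. Friction and masses are not known exactly. Their poses are not given: they have to be found in the camera images.
- gauge: Blue cast bench thickness gauge, fixed, with ring, knob and spindle. Origin on the spindle axis at table height, z up; -x points out of its open throat, along the blank's line; column at +x (from x = 42 mm). Base plate 22 mm high, 100 mm wide, x = -240 to 100 mm. Over the anvil: collar 24 mm across, barrel 48 mm across (underside z = 90 mm), head arm 50 mm wide, top at 126 mm.
- collar (a point): Centre of the collar's underside, 84 mm above the table. From it hangs the steel spindle, 15 mm across, which slides without turning, 6.4 mm per radian of the inner knob. Its flat lower face starts 5 to 14 mm above a blank lying on the anvil; how much is not measured. The stiffly sprung anvil gives 1 mm per 28 N: once touching, the nip grows by 20 N in little over 0.1 rad of knob, so feel for it.
- anvil_top (a point): Nominal centre of the round steel anvil's flat top, 32 mm across, on the spindle axis, 62 mm above the table. Anvil and work rest are one height-adjustable bed with level tops, which stands up to 1.5 mm higher or lower than this point in any run.
- rest_top (a point): Nominal centre of the flat top of the work rest, 185 mm from the anvil towards the throat (gauge x = -185 mm, rest 24 mm long in x), level with the anvil. Its two brass guides, 29 mm apart inside, reach 8 mm above it. The space between anvil and rest is free for fingers down to the base plate.
- knob_top (a point): Centre of the top of the small black inner knob: 22 mm across, 27 mm tall above the ring, on the spindle axis. Clockwise from above lowers the spindle (about 0.8 to 2.2 rad to touch); it does not rise or sink itself. Steady friction torque about 0.15 N m, which keeps it where it is left, also under the nip; each newton of nip adds 0.0064 N m to the torque needed.
- ring_mark (a point): Red dot on top of the silver graduated zero ring, 26 mm from the axis. Ring 62 mm across, 11.5 mm high, around the knob's foot, its flat top 27 mm below the knob's top. It is held only by 0.03 N m of friction, so a finger touching it while turning drags it along. The dot must stay within 2 mm of where it was.
- rack: Fixed wooden rack, base 150 x 240 mm, 12 mm high, two rails along its y axis at x = -58 and 58 mm (16 mm thick, top at z = 35 mm); three blanks lie on them along x, 70 mm apart in y, with wooden pins 17 mm high on the rails between them. Between the rails there is room for fingers down to the base. Origin: centre of the underside.
- blank: The bright ground knife blank: flat steel, 240 mm long (x), 22 mm wide, 5 mm thick, 0.14 to 0.24 kg, in one of the three places of the rack. Origin: centre of its underside; +x towards the square tang end with two dark dots (40 and 62 mm from the origin); the last 30 mm at -x taper to the point. Centre of mass within 10 mm of the origin.
- tang_end (a point): Middle of the blank's square tang end face, 120 mm from the blank's origin along its +x. In the gauge it must stand 6 to 32 mm past the spindle axis, on the column's side.
- raw_a: Dark unground blank of the same shape, in the rack; a bystander.
- raw_b: Another dark unground blank in the rack; a bystander.
- oil_bottle: Amber oil bottle, 56 mm across, 150 mm high; a bystander.
- caliper: Caliper lying on the table, 200 mm long; a bystander.
- chalk_bar: Green bar of polishing compound, 130 x 45 x 45 mm; a bystander.
- oilstone: Red-brown sharpening stone, 150 x 50 x 25 mm; a bystander.
- brush: Bench brush lying on the table; a bystander.
- pin_cup: Steel cup, 72 mm across, 75 mm high; a bystander.

How it is judged (in metres and radians):
On the way:
1. the bright blank lies in the gauge, tang end on the anvil, blade between the guides, let go, spindle not yet down on it (x of tang_end in the frame of gauge between 0.006 and 0.032 m and y of tang_end in the frame of gauge between -0.012 and 0.012 m and y of blank in the frame of gauge between -0.008 and 0.008 m and z of tang_end in the frame of gauge below 0.069 m and angle between blank's own z axis and vertical below 0.04 rad and contact force between the fingers and blank below 0.2 N and contact force between gauge and blank below 0.5 N), for 0.2 s.
At the end, for the whole second after the job is handed in: The bright blank lies flat (within 0.04 rad) in the gauge, tang end 6 to 32 mm past the spindle axis and within 12 mm of the centre line (its middle within 8 mm), at rest, nipped by the spindle with 4 to 20 N; the red dot of the ring is within 2 mm of where it was (contact force between gauge and blank between 4 and 20 N and x of tang_end in the frame of gauge between 0.006 and 0.032 m and y of tang_end in the frame of gauge between -0.012 and 0.012 m and y of blank in the frame of gauge between -0.008 and 0.008 m and z of tang_end in the frame of gauge below 0.069 m and angle between blank's own z axis and vertical below 0.04 rad and distance of ring_mark from where it was at the start of the episode below 0.002 m and linear speed of blank below 0.01 m/s); the robot touches nothing.
It fails at once if the spindle presses on the blank with more than 25 N (contact force between gauge and blank above 25 N).
It fails at once if the zero ring is dragged more than 3 mm at its dot (distance of ring_mark from where it was at the start of the episode above 0.003 m).
It fails at once if another thing on the bench is moved by more than 20 mm (distance of any of raw_a, raw_b, oil_bottle, caliper, chalk_bar, oilstone, brush, pin_cup from where it was at the start of the episode above 0.02 m).
It also fails if it takes over 72 s, if anything falls off the work surface, if the arm or the gripper's body presses on something with over 40 N, if the wrist force passes 120 N, or if a joint passes its speed limit or range.

## Working session

There is one attempt and no reset: what is moved stays moved. The work goes in short steps, Python scripts to look and compute and a tool call to move; the robot and the scene stay as the last step left them, time stands still between calls to the robot, and variables do not carry over. Pictures are saved under pics/ and viewed, and the job is handed in when it is done.

Besides the shell and the picture viewer there is one more tool, called after "Request:" as name(argument=value, ...) on one line, values as JSON. send_rows: Moves the arm, as the interface text tells. Its arguments: {"type":"object","properties":{"motion":{"type":"array"},"newtons":{"type":"number"}},"required":["motion"]}

```bash
mkdir -p pics; ls; python3 - <<'E'
from plant import arm
import cv2,numpy as np
s=arm.read_state()
for k,v in s.items(): print(k,np.round(v,3))
for n in ["scene","side","wrist"]:
    d=arm.snapshot(n); cv2.imwrite(f"pics/{n}0.png",d["image"])
    np.savez(f"{n}0.npz",**d)
    print(n,np.round(d["mtx"],1).tolist(),np.round(d["R"],3).tolist(),np.round(d["t"],1))
    print(" cam at",np.round(-d["R"].T@d["t"]))
E
```

```text
pics
time 0.0
joints [-1.29   0.6   -0.003  1.6    0.002  0.943 -0.08 ]
dq [ 0.     0.     0.001 -0.     0.002 -0.002  0.   ]
joint_efforts [-1.0000e-03 -7.7645e+01  1.5640e+00 -2.5801e+01  1.2000e-02  9.0000e-03
  0.0000e+00]
position [253.766 678.628 230.379]
orientation [-5.590e-01 -3.091e+00  3.000e-03]
contact_force [-0.282  0.542  0.234]
torque [ 0.033  0.03  -0.005]
gripper_width 1.0
scene [[512.2, 0.0, 286.9], [0.0, 512.2, 206.5], [0.0, 0.0, 1.0]] [[-0.842, 0.539, 0.02], [0.342, 0.562, -0.753], [-0.417, -0.628, -0.657]] [ 461.9 -100.2 1528.6]
 cam at [1061.  767.  920.]
side [[458.2, 0.0, 274.9], [0.0, 458.2, 214.0], [0.0, 0.0, 1.0]] [[0.851, -0.525, -0.009], [-0.38, -0.604, -0.701], [0.363, 0.599, -0.714]] [-432.6  318.  1211.9]
 cam at [  49. -762. 1084.]
wrist [[290.0, 0.0, 274.3], [0.0, 290.0, 204.3], [0.0, 0.0, 1.0]] [[0.35, 0.937, -0.002], [0.9, -0.336, 0.278], [0.26, -0.099, -0.96]] [-723.8  -37.8  379.2]
 cam at [189. 703. 373.]
```

View pics/scene0.png

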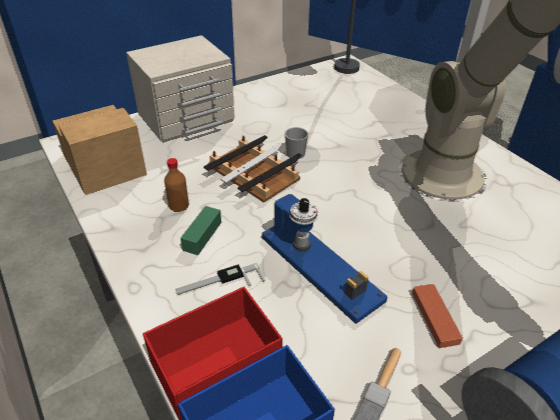

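View pics/side0.png

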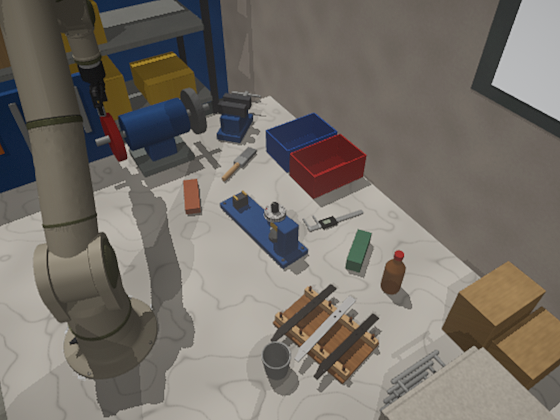

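View pics/wrist0.png

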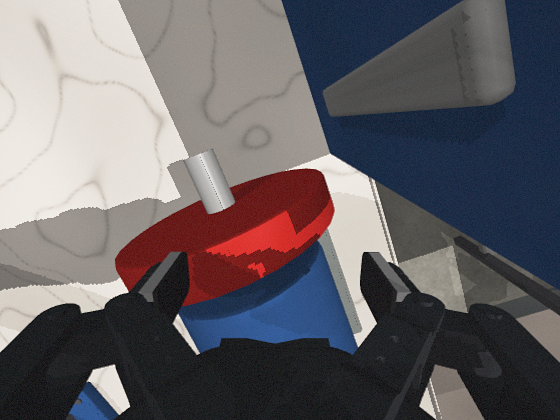

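```bash
python3 - <<'E'
import cv2
a=cv2.imread("pics/scene0.png");b=cv2.imread("pics/side0.png")
cv2.imwrite("pics/sc_crop.png",cv2.resize(a[120:330,190:400],None,fx=2.8,fy=2.8,interpolation=cv2.INTER_CUBIC))
cv2.imwrite("pics/si_crop.png",cv2.resize(b[180:390,205:405],None,fx=2.8,fy=2.8,interpolation=cv2.INTER_CUBIC))
E
```

```text
(no output)
```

View pics/sc_crop.png

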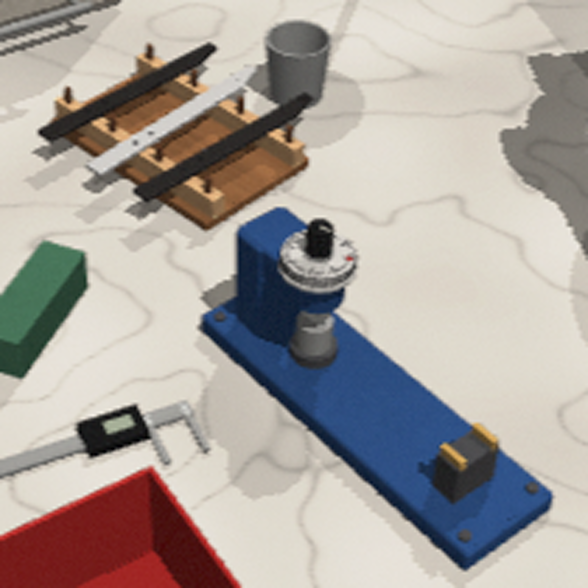

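View pics/si_crop.png

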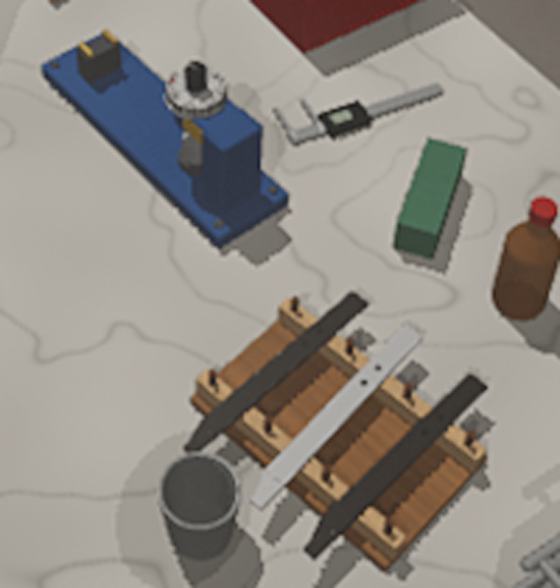

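```bash
cat > h.py <<'E'
import numpy as np,cv2
from plant import arm
def ray(d,p):
    K,R,t=d["mtx"],d["R"],d["t"]
    v=R.T@np.linalg.solve(K,[p[0],p[1],1.0]); return -R.T@t, v/np.linalg.norm(v)
def onz(d,p,z):
    c,v=ray(d,p); return c+v*(z-c[2])/v[2]
def tri(ds,ps):
    A=0;b=0;rs=[ray(d,p) for d,p in zip(ds,ps)]
    for c,v in rs:
        M=np.eye(3)-np.outer(v,v);A=A+M;b=b+M@c
    X=np.linalg.solve(A,b); return X,[np.linalg.norm((np.eye(3)-np.outer(v,v))@(X-c)) for c,v in rs]
def proj(d,X):
    q=d["R"]@np.asarray(X,float)+d["t"]; q=d["mtx"]@q; return q[:2]/q[2]
def snap(n,f=None):
    d=arm.snapshot(n)
    if f: cv2.imwrite(f"pics/{f}.png",d["image"]); np.savez(f"{f}.npz",**d)
    return d
def toolR():
    from scipy.spatial.transform import Rotation as Ro
    s=arm.read_state(); return Ro.from_rotvec(s["orientation"]).as_matrix(),np.array(s["position"]),s
E
python3 - <<'E'
from h import *
sc=np.load("scene0.npz");si=np.load("side0.npz")
S=lambda x,y:(x/2.8+190,y/2.8+120)
T=lambda x,y:(x/2.8+205,y/2.8+180)
np.set_printoptions(precision=1,suppress=True)
print("knob",tri([sc,si],[S(320,224),T(197,66)]))
print("tang",tri([sc,si],[S(94,170),T(411,333)]),onz(sc,S(94,170),40),onz(si,T(411,333),40))
print("tip",tri([sc,si],[S(252,69),T(256,500)]),onz(sc,S(252,69),40),onz(si,T(256,500),40))
print("rest guides", onz(sc,S(453,455),70),onz(sc,S(485,436),70),onz(si,T(84,48),70),onz(si,T(109,37),70))
print("base corners z22",onz(sc,S(205,322),22),onz(sc,S(550,495),22),onz(sc,S(466,556),22),onz(si,T(45,70),22),onz(si,T(285,200),22),onz(si,T(220,240),22))
print("dot",onz(sc,S(349,258),115))
R,p,s=toolR();print(R)
E
```

```text
knob (array([537.8,  46.5, 165.2]), [np.float64(2.2344365822265964), np.float64(2.2344365822264503)])
tang (array([ 590.2, -264.5,   32.7]), [np.float64(0.5210220283993866), np.float64(0.5210220283994469)]) [ 593.7 -255.7   40. ] [ 586.9 -268.2   40. ]
tip (array([ 364.9, -330.3,   36.2]), [np.float64(1.5472649052723162), np.float64(1.547264905272234)]) [ 366.6 -324.7   40. ] [ 365.1 -332.7   40. ]
rest guides [536.1 238.9  70. ] [502.7 236.8  70. ] [496.  223.2  70. ] [529.4 224.1  70. ]
base corners z22 [600.2 -30.1  22. ] [466.2 282.6  22. ] [560.3 293.9  22. ] [460.1 261.   22. ] [587.5 -54.7  22. ] [499.4 -63.4  22. ]
dot [504.8  49.3 115. ]
[[-0.9  0.4 -0. ]
 [ 0.4  0.9 -0. ]
 [-0.  -0.  -1. ]]
```

```bash
python3 - <<'E'
from h import *
sc=np.load("scene0.npz");si=np.load("side0.npz");w=np.load("wrist0.npz")
S=lambda x,y:(x/2.8+190,y/2.8+120)
T=lambda x,y:(x/2.8+205,y/2.8+180)
np.set_printoptions(precision=1,suppress=True)
for d in (sc,si): print(proj(d,[0,0,0]),proj(d,[253.8,678.6,230.4]))
print(proj(w,[253.8,678.6,230.4]))
print(tri([sc,si],[S(205,322),T(285,200)]),tri([sc,si],[S(550,495),T(45,70)]))
print(tri([sc,si],[S(453,455),T(109,37)]),tri([sc,si],[S(485,436),T(84,48)]))
print("dot",onz(sc,S(349,258),138))
E
```

```text
[441.7 173. ] [661.5 324.3]
[111.3 334.3] [104.4 110.4]
[274.8 254.3]
(array([593.8, -44.1,   7.2]), [np.float64(1.454461084295204), np.float64(1.4544610842951124)]) (array([462. , 274.9,  10.5]), [np.float64(3.5900240368748286), np.float64(3.590024036874792)])
(array([532.3, 233.2,  61.7]), [np.float64(1.3734708603333712), np.float64(1.3734708603333772)]) (array([498.6, 231.5,  62.3]), [np.float64(1.0821402527445458), np.float64(1.0821402527444735)])
dot [520.7  69.8 138. ]
```

```bash
cat >> h.py <<'E'
def head():
    R,p,s=toolR(); return np.degrees(np.arctan2(R[1,0],R[0,0])),p,s
def plan(target,hd=None,n=8,start=None,show=True):
    """n equal rows from now to target (world mm), heading of tool x hd (deg); prints tool-frame rows, cm/deg"""
    R,p,s=toolR(); h=np.degrees(np.arctan2(R[1,0],R[0,0]))
    if start is not None: p,h=np.array(start[:3],float),start[3]
    dh=0 if hd is None else (hd-h+180)%360-180
    d=(np.array(target,float)-p)/n
    for i in range(n):
        a=np.radians(h+dh*i/n); x=np.array([np.cos(a),np.sin(a),0]); y=np.array([np.sin(a),-np.cos(a),0])
        print([round(float(d@x)/10,2),round(float(d@y)/10,2),round(float(-d[2])/10,2)],round(-dh/n,2))
    return (*target,h+dh)
def st():
    R,p,s=toolR();h=np.degrees(np.arctan2(R[1,0],R[0,0]))
    print("t %.2f pos %s head %.2f tilt %.2f F %s T %s w %.3f j7 %.2f"%(s["time"],np.round(p,1),h,np.degrees(np.arccos(-R[2,2])),np.round(s["contact_force"],2),np.round(s["torque"],3),s["gripper_width"],s["joints"][6]))
E
python3 - <<'E'
from h import *
st()
q=plan((450,400,300),hd=172,n=8)
print()
q=plan((600,60,300),hd=185,n=8,start=q)
print()
plan((478,-297,250),hd=196,n=8,start=q)
E
```

```text
t 0.15 pos [253.8 678.8 230.6] head 159.50 tilt 0.07 F [ 0.53 -0.3  -0.06] T [ 0.015 -0.008  0.011] w 1.004 j7 -0.08
[-3.52, -2.41, -0.87] -1.56
[-3.45, -2.5, -0.87] -1.56
[-3.38, -2.59, -0.87] -1.56
[-3.31, -2.68, -0.87] -1.56
[-3.23, -2.77, -0.87] -1.56
[-3.16, -2.86, -0.87] -1.56
[-3.08, -2.95, -0.87] -1.56
[-3.0, -3.03, -0.87] -1.56

[-2.45, -3.95, -0.0] -1.62
[-2.34, -4.02, -0.0] -1.62
[-2.22, -4.08, -0.0] -1.62
[-2.1, -4.14, -0.0] -1.62
[-1.99, -4.2, -0.0] -1.62
[-1.87, -4.25, -0.0] -1.62
[-1.74, -4.31, -0.0] -1.62
[-1.62, -4.35, -0.0] -1.62

[1.91, -4.31, 0.62] -1.38
[2.01, -4.27, 0.62] -1.38
[2.11, -4.22, 0.62] -1.38
[2.21, -4.16, 0.62] -1.38
[2.31, -4.11, 0.62] -1.38
[2.41, -4.05, 0.62] -1.38
[2.51, -3.99, 0.62] -1.38
[2.6, -3.93, 0.62] -1.38
```

Request:
send_rows(motion=[[4, [-3.5, -2.4, -0.9], -1.5], [4, [-3.5, -2.5, -0.9], -1.5], [4, [-3.4, -2.6, -0.9], -1.5], [4, [-3.3, -2.7, -0.9], -1.5], [4, [-3.2, -2.8, -0.9], -1.5], [4, [-3.2, -2.9, -0.9], -1.5], [4, [-3.1, -2.9, -0.9], -1.5], [4, [-3.0, -3.0, -0.9], -1.5]])

```text
time: 0.95
position: [450.9, 395.4, 299.9]
orientation: [-0.2, -3.129, 0.008]
contact_force: [0.5, 0.1, -0.1]
gripper_width: 0.47
```

Tracking is accurate. Continue.

Request:
send_rows(motion=[[4, [-2.4, -3.9, 0], -1.6], [4, [-2.3, -4.0, 0], -1.6], [4, [-2.2, -4.1, 0], -1.6], [4, [-2.1, -4.1, 0], -1.6], [4, [-2.0, -4.2, 0], -1.6], [4, [-1.9, -4.2, 0], -1.6], [4, [-1.7, -4.3, 0], -1.6], [4, [-1.6, -4.3, 0], -1.6]])

```text
time: 1.75
position: [609.9, 45.9, 301.6]
orientation: [0.167, -3.133, 0.004]
contact_force: [1.1, -0.6, -0.1]
gripper_width: 0.474
```

```bash
python3 - <<'E'
from h import *
st(); snap("wrist","w1")
E
```

```text
t 1.75 pos [609.9  45.9 301.6] head -173.91 tilt 0.30 F [ 1.06 -0.62 -0.13] T [ 0.039 -0.018  0.035] w 0.474 j7 1.50
```

View pics/w1.png

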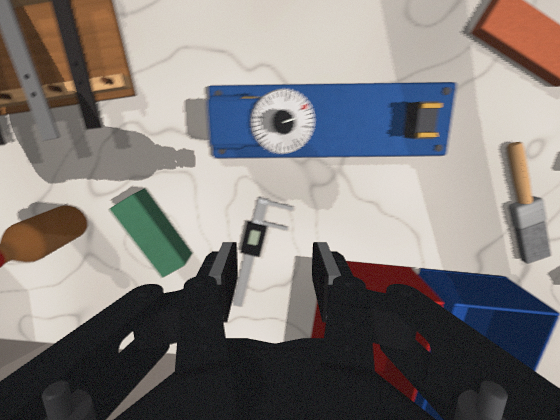

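```bash
python3 - <<'E'
from h import *
np.set_printoptions(precision=1,suppress=True)
d=np.load("w1.npz"); im=d["image"]; hsv=cv2.cvtColor(im,cv2.COLOR_BGR2HSV)
cv2.imwrite("pics/w1c.png",cv2.resize(im[70:170,190:470],None,fx=2.8,fy=2.8,interpolation=cv2.INTER_CUBIC))
def comps(m,roi,amin):
    mm=np.zeros_like(m); x0,y0,x1,y1=roi; mm[y0:y1,x0:x1]=m[y0:y1,x0:x1]
    n,l,s,c=cv2.connectedComponentsWithStats(mm); return [(s[i],c[i],l==i) for i in range(1,n) if s[i][4]>=amin]
brass=cv2.inRange(hsv,(12,110,90),(32,255,255))
for s,c,_ in comps(brass,(380,80,470,160),6):
    print("brass",s,c,onz(d,c,70))
red=cv2.inRange(hsv,(0,110,100),(8,255,255))|cv2.inRange(hsv,(170,110,100),(180,255,255))
for s,c,_ in comps(red,(240,80,330,160),2): print("red",s,c,onz(d,c,138))
dark=cv2.inRange(hsv,(0,0,0),(180,255,60))
for s,c,_ in comps(dark,(265,100,305,145),20): print("knob",s,c,onz(d,c,160))
blue=cv2.inRange(hsv,(100,90,30),(125,255,255))
for s,c,m in comps(blue,(190,70,470,170),500):
    cn=max(cv2.findContours(m.astype(np.uint8),0,1)[0],key=cv2.contourArea)
    r=cv2.minAreaRect(cn); b=cv2.boxPoints(r); print("blue",s,r)
    for p in b: print("   ",p,onz(d,p,22))
# ring circle
g=cv2.inRange(hsv,(0,0,110),(180,60,255))
for s,c,m in comps(g,(240,80,330,165),400):
    print("ring comp",s,c)
    cn=max(cv2.findContours(m.astype(np.uint8),0,1)[0],key=cv2.contourArea)
    e=cv2.fitEllipse(cn); print(e,onz(d,e[0],136))
E
```

```text
brass [421 103  20   5  97] [430.6 105. ] [501.4 224.8  70. ]
brass [417 132  20   6  97] [426.3 134.3] [536.  228.3  70. ]
red [302 105   4   4   8] [303.6 106.9] [523.9  65.  138. ]
knob [274 111  19  22 298] [282.3 121.8] [540.5  44.8 160. ]
blue [  208    82   247    76 12618] ((331.3033142089844, 119.94185638427734), (72.72308349609375, 246.36940002441406), 89.22578430175781)
    [207.6  85.2] [503.5 -58.3  22. ]
    [454.   81.9] [464.  272.6  22. ]
    [455.  154.6] [558.9 300.8  22. ]
    [208.6 158. ] [601.7 -52.5  22. ]
ring comp [240  80  90   5 421] [282.4  81.9]
((272.65673828125, 81.93881225585938), (4.17047643661499, 132.56793212890625), 89.65023040771484) [503.8  31.6 136. ]
ring comp [ 250   89   66   65 2886] [282.6 120.7]
((282.48077392578125, 120.79854583740234), (63.10873794555664, 65.19287872314453), 42.62038040161133) [539.4  45.4 136. ]
ring comp [240 157  90   8 688] [285.8 160.7]
((292.4011535644531, 160.60968017578125), (7.248230934143066, 139.785400390625), 89.59294128417969) [578.7  60.6 136. ]
```

View pics/w1c.png

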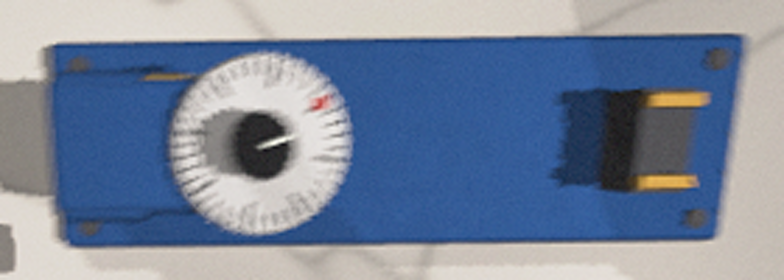

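```bash
python3 - <<'E'
from h import *
plan((500,-290,250),hd=196,n=8)
E
```

```text
[1.8, -3.92, 0.64] -1.29
[1.89, -3.88, 0.64] -1.29
[1.98, -3.83, 0.64] -1.29
[2.07, -3.79, 0.64] -1.29
[2.15, -3.74, 0.64] -1.29
[2.23, -3.69, 0.64] -1.29
[2.32, -3.64, 0.64] -1.29
[2.4, -3.59, 0.64] -1.29
```

Request:
send_rows(motion=[[4, [1.8, -3.9, 0.6], -1.3], [4, [1.9, -3.9, 0.6], -1.3], [4, [2.0, -3.8, 0.6], -1.3], [4, [2.1, -3.8, 0.6], -1.3], [4, [2.2, -3.7, 0.6], -1.3], [4, [2.2, -3.7, 0.6], -1.3], [4, [2.3, -3.6, 0.6], -1.3], [4, [2.4, -3.6, 0.6], -1.3]])

```text
time: 2.6
position: [499.1, -293.6, 253.5]
orientation: [0.455, -3.106, 0.009]
contact_force: [0.9, -0.8, -0.3]
gripper_width: 0.466
```

```bash
python3 - <<'E'
from h import *
st(); snap("wrist","w2")
E
```

```text
t 2.60 pos [ 499.1 -293.6  253.5] head -163.34 tilt 0.35 F [ 0.89 -0.81 -0.3 ] T [ 0.024 -0.02   0.051] w 0.466 j7 2.29
```

View pics/w2.png

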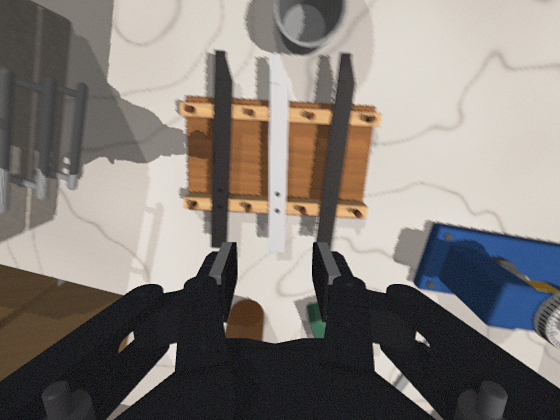

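```bash
python3 - <<'E'
from h import *
np.set_printoptions(precision=1,suppress=True)
d=np.load("w2.npz"); im=d["image"]; hsv=cv2.cvtColor(im,cv2.COLOR_BGR2HSV)
cv2.imwrite("pics/w2c.png",cv2.resize(im[40:260,200:360],None,fx=2.7,fy=2.7,interpolation=cv2.INTER_CUBIC))
h0,p,s=head()
# row profile: edges by gray vs background, print for some rows
for y in (120,150,180): print(y,im[y,262:296].max(axis=1).tolist(), hsv[y,262:296,1].tolist())
E
```

```text
120 [166, 169, 167, 171, 169, 174, 190, 193, 192, 208, 220, 219, 220, 219, 218, 219, 221, 218, 220, 219, 218, 220, 220, 219, 215, 207, 215, 216, 219, 220, 222, 223, 223, 224] [120, 115, 119, 116, 125, 119, 85, 48, 16, 7, 3, 5, 6, 5, 6, 3, 5, 4, 5, 2, 4, 3, 3, 3, 11, 26, 46, 85, 119, 117, 115, 113, 114, 116]
150 [91, 93, 93, 92, 93, 105, 152, 185, 208, 220, 217, 219, 217, 218, 219, 219, 218, 219, 218, 222, 218, 217, 221, 219, 203, 181, 156, 126, 135, 139, 138, 148, 152, 158] [143, 162, 148, 144, 140, 90, 22, 15, 9, 6, 5, 5, 5, 5, 5, 5, 4, 3, 5, 5, 4, 4, 5, 3, 16, 27, 57, 164, 149, 154, 153, 150, 153, 147]
180 [95, 96, 98, 99, 95, 101, 150, 181, 206, 220, 218, 218, 217, 216, 216, 218, 218, 217, 218, 220, 219, 219, 218, 204, 189, 169, 146, 152, 152, 158, 163, 164, 171, 169] [142, 146, 138, 137, 161, 96, 19, 14, 7, 3, 5, 5, 5, 4, 2, 5, 4, 4, 6, 5, 5, 5, 4, 16, 34, 65, 154, 149, 153, 153, 152, 151, 149, 151]
```

View pics/w2c.png

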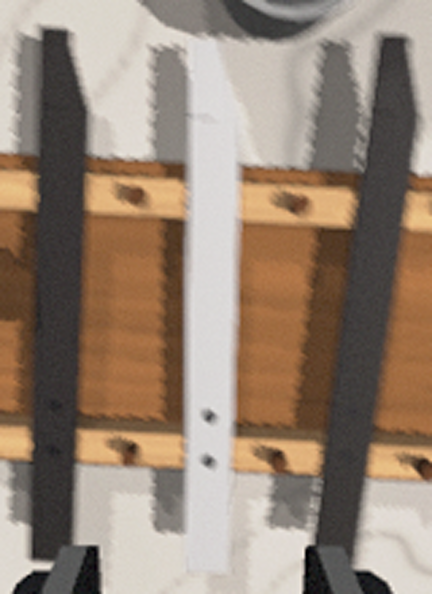

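```bash
cat > blank.py <<'E'
from h import *
np.set_printoptions(precision=1,suppress=True)
def measure(f,r0,r1,z,x0=255,x1=305):
    d=np.load(f+".npz"); hsv=cv2.cvtColor(d["image"],cv2.COLOR_BGR2HSV)
    P=[]
    for y in range(r0,r1):
        xs=np.where((hsv[y,x0:x1,1]<40)&(hsv[y,x0:x1,2]>170))[0]
        if len(xs)>5: P.append(onz(d,((xs.min()+xs.max())/2+x0,y),z))
    P=np.array(P); vx,vy,cx,cy=cv2.fitLine(P[:,:2].astype(np.float32),cv2.DIST_HUBER,0,.01,.01).ravel()
    if vx<0: vx,vy=-vx,-vy
    return d,np.array([vx,vy]),np.array([cx,cy])
if __name__=="__main__":
    d,v,c=measure("w2",112,190,40)
    print("heading",np.degrees(np.arctan2(v[1],v[0])))
    al=lambda p:(onz(d,p,40)[:2]-c)@v
    o1=al((277,251))-120; o2=al((277.4,193.7))-40; o3=al((277,210.7))-62; o4=al((276,55))+120
    print(o1,o2,o3,o4)
    for o in (o1,(o2+o3)/2): print(c+v*o)
E
python3 blank.py
```

```text
heading 15.910273
4.77386285901207 5.725922792639942 6.246325093323733 6.636316882078674
[ 477.1 -298.1]
[ 478.3 -297.8]
```

```bash
python3 - <<'E'
from h import *
q=plan((477.8,-298,120),hd=195.9,n=4)
plan((477.8,-298,18),hd=195.9,n=4,start=q)
E
```

```text
[0.38, 0.22, 3.32] 0.09
[0.38, 0.21, 3.32] 0.09
[0.38, 0.21, 3.32] 0.09
[0.39, 0.21, 3.32] 0.09
[0.0, 0.0, 2.55] -0.0
[0.0, 0.0, 2.55] -0.0
[0.0, 0.0, 2.55] -0.0
[0.0, 0.0, 2.55] -0.0
```

Request:
send_rows(motion=[[4, [0.4, 0.2, 3.3], 0.2], [4, [0.4, 0.2, 3.3], 0.2], [4, [0.4, 0.2, 3.3], 0.2], [4, [0.4, 0.2, 3.3], 0.2], [4, [0, 0, 2.0], 0], [4, [0, 0, 2.0], 0], [4, [0, 0, 1.5], 0], [4, [0, 0, 0], 0]])

```text
time: 3.45
position: [475.1, -303.5, 59.2]
orientation: [0.403, -3.111, 0.017]
contact_force: [1.2, -1.2, 0.4]
gripper_width: 0.467
```

```bash
python3 - <<'E'
from h import *
st(); snap("wrist","w3"); plan((477.8,-298,18),hd=195.9,n=5)
E
```

```text
t 3.45 pos [ 475.1 -303.5   59.2] head -165.24 tilt 0.68 F [ 1.16 -1.19  0.38] T [-0.007 -0.075 -0.003] w 0.467 j7 2.28
[-0.07, 0.1, 0.84] -0.23
[-0.07, 0.1, 0.84] -0.23
[-0.07, 0.1, 0.84] -0.23
[-0.07, 0.1, 0.84] -0.23
[-0.07, 0.1, 0.84] -0.23
```

View pics/w3.png

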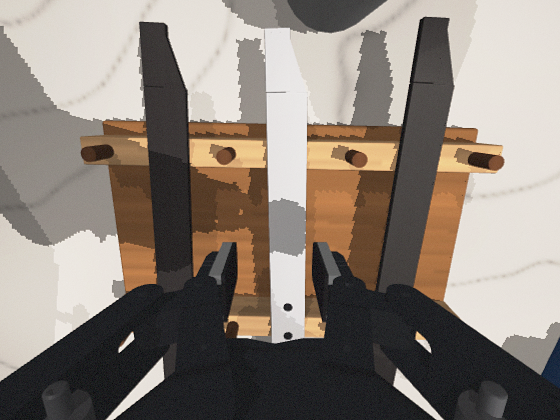

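Request:
send_rows(motion=[[4, [-0.1, 0.2, 0], -0.6], [4, [-0.1, 0.2, 0.3], -0.5], [4, [-0.1, 0.1, 0.8], 0], [4, [0, 0, 0.8], 0], [4, [0, 0, 0.8], 0], [4, [0, 0, 0.8], 0], [4, [0, 0, 0.5], 0], [4, [0, 0, 0], 0]])

```text
time: 4.3
position: [479.0, -298.4, 19.5]
orientation: [0.436, -3.111, 0.022]
contact_force: [-0.3, -0.3, -0.5]
gripper_width: 0.469
```

```bash
python3 - <<'E'
from h import *
st(); snap("wrist","w4"); plan((477.8,-298,18),hd=195.9,n=1)
E
```

```text
t 4.30 pos [ 479.  -298.4   19.5] head -164.03 tilt 0.80 F [-0.27 -0.32 -0.54] T [-0.02  -0.027  0.019] w 0.469 j7 2.28
[0.11, 0.08, 0.17] 0.06
```

View pics/w4.png

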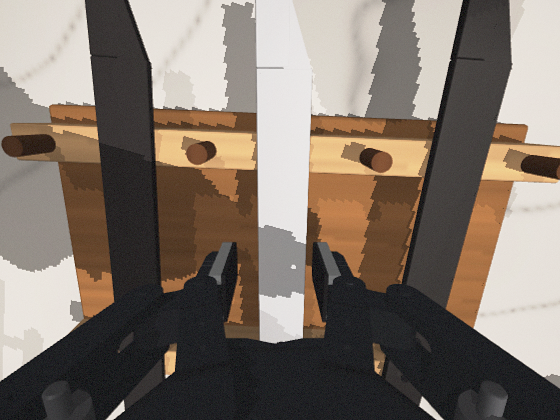

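Request:
send_rows(motion=[[4, [0.1, 0.2, 0.1], 0], [1.5, [0, 0, 0], 0], [1.5, [0, 0, 0], 0], [1.5, [0, 0, 0], 0], [1.5, [0, 0, 0], 0], [1.5, [0, 0, 0], 0], [1.5, [0, 0, -0.3], 0], [1.5, [0, 0, -0.6], 0]], newtons=60)

```text
time: 5.15
position: [476.9, -296.5, 28.0]
orientation: [0.436, -3.11, 0.021]
contact_force: [0.0, 0.4, -2.8]
gripper_width: 0.24
```

```bash
python3 - <<'E'
from h import *
st(); snap("wrist","w5")
E
```

```text
t 5.15 pos [ 476.9 -296.5   28. ] head -164.05 tilt 0.78 F [ 0.01  0.37 -2.82] T [-0.027  0.015  0.013] w 0.240 j7 2.28
```

View pics/w5.png

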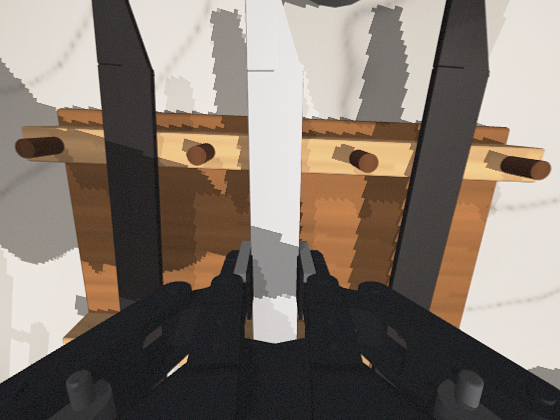

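```bash
python3 - <<'E'
from h import *
q=plan((476.9,-296.5,230),n=5)
q=plan((521.4,199.1,230),hd=96.7,n=16,start=q)
E
```

```text
[0.01, 0.01, -4.02] 0.0
[0.01, 0.01, -4.02] 0.0
[0.01, 0.01, -4.02] 0.0
[0.01, 0.01, -4.02] 0.0
[0.01, 0.01, -4.02] 0.0
[-1.12, 2.9, -0.0] 6.2
[-0.8, 3.01, -0.0] 6.2
[-0.47, 3.07, -0.0] 6.2
[-0.13, 3.11, -0.0] 6.2
[0.2, 3.1, -0.0] 6.2
[0.54, 3.06, -0.0] 6.2
[0.86, 2.99, -0.0] 6.2
[1.18, 2.88, -0.0] 6.2
[1.49, 2.73, -0.0] 6.2
[1.77, 2.56, -0.0] 6.2
[2.04, 2.35, -0.0] 6.2
[2.28, 2.11, -0.0] 6.2
[2.5, 1.86, -0.0] 6.2
[2.68, 1.58, -0.0] 6.2
[2.84, 1.28, -0.0] 6.2
[2.96, 0.96, -0.0] 6.2
```

Request:
send_rows(motion=[[1.5, [0, 0, -1.5], 0], [1.5, [0, 0, -3], 0], [1.5, [0, 0, -3.5], 0], [1.5, [0, 0, -3.5], 0], [1.5, [0, 0, -3.5], 0], [1.5, [0, 0, -3], 0], [1.5, [-0.8, 1.5, -2], 3], [1.5, [-1.1, 2.5, 0], 5]])

```text
time: 6.0
position: [483.7, -252.9, 238.9]
orientation: [-0.203, 3.133, -0.024]
contact_force: [0.7, 0.9, -2.6]
gripper_width: 0.243
```

```bash
python3 - <<'E'
from h import *
st(); plan((521.4,199.1,230),hd=96.7,n=16)
E
```

```text
t 6.00 pos [ 483.7 -252.9  238.9] head -172.58 tilt 0.90 F [ 0.66  0.94 -2.61] T [ 0.05  -0.021  0.062] w 0.243 j7 2.09
[-0.6, 2.77, 0.06] 5.67
[-0.32, 2.82, 0.06] 5.67
[-0.04, 2.83, 0.06] 5.67
[0.24, 2.82, 0.06] 5.67
[0.52, 2.79, 0.06] 5.67
[0.79, 2.72, 0.06] 5.67
[1.05, 2.63, 0.06] 5.67
[1.31, 2.51, 0.06] 5.67
[1.55, 2.37, 0.06] 5.67
[1.78, 2.21, 0.06] 5.67
[1.99, 2.02, 0.06] 5.67
[2.18, 1.82, 0.06] 5.67
[2.35, 1.59, 0.06] 5.67
[2.49, 1.35, 0.06] 5.67
[2.61, 1.1, 0.06] 5.67
[2.71, 0.84, 0.06] 5.67
```

Request:
send_rows(motion=[[1.5, [-0.6, 2.8, 0], 5.6], [1.5, [-0.3, 2.8, 0], 5.6], [1.5, [0, 2.8, 0], 5.6], [1.5, [0.2, 2.8, 0], 5.6], [1.5, [0.5, 2.8, 0], 5.6], [1.5, [0.8, 2.7, 0], 5.6], [1.5, [1.1, 2.6, 0], 5.6], [1.5, [1.3, 2.5, 0], 5.6]])

```text
time: 6.8
position: [502.4, -20.2, 239.9]
orientation: [1.057, 2.944, -0.018]
contact_force: [1.4, 0.3, -2.5]
gripper_width: 0.241
```

```bash
python3 - <<'E'
from h import *
st(); plan((521.4,199.1,230),hd=96.7,n=8)
E
```

```text
t 6.80 pos [502.4 -20.2 239.9] head 140.52 tilt 1.01 F [ 1.4   0.33 -2.53] T [ 0.065 -0.023 -0.004] w 0.241 j7 0.91
[1.56, 2.27, 0.12] 5.48
[1.77, 2.11, 0.12] 5.48
[1.96, 1.93, 0.12] 5.48
[2.14, 1.73, 0.12] 5.48
[2.29, 1.52, 0.12] 5.48
[2.43, 1.29, 0.12] 5.48
[2.54, 1.06, 0.12] 5.48
[2.63, 0.81, 0.12] 5.48
```

Request:
send_rows(motion=[[1.5, [1.6, 2.3, 0.1], 5.4], [1.5, [1.8, 2.1, 0.1], 5.4], [1.5, [2.0, 1.9, 0.1], 5.4], [1.5, [2.1, 1.7, 0.1], 5.4], [1.5, [2.3, 1.5, 0.1], 5.4], [1.5, [2.4, 1.3, 0.1], 5.4], [1.5, [2.5, 1.1, 0.1], 5.4], [1.5, [2.6, 0.8, 0.1], 5.4]])

```text
time: 7.6
position: [520.4, 207.8, 231.5]
orientation: [2.102, 2.314, -0.003]
contact_force: [0.3, -0.5, -2.2]
gripper_width: 0.239
```

```bash
python3 - <<'E'
from h import *
st();R,p,s=toolR();print(np.round(R,4)); plan((521.4,199.1,110),hd=96.7,n=6); snap("wrist","w6")
E
```

```text
t 7.60 pos [520.4 207.8 231.5] head 95.49 tilt 0.91 F [ 0.3  -0.5  -2.16] T [ 0.032  0.017 -0.041] w 0.239 j7 -0.15
[[-0.0956  0.9954  0.0104]
 [ 0.9953  0.0957 -0.012 ]
 [-0.0129  0.0092 -0.9999]]
[-0.15, 0.0, 2.03] -0.2
[-0.15, 0.0, 2.03] -0.2
[-0.15, 0.0, 2.03] -0.2
[-0.15, 0.0, 2.03] -0.2
[-0.15, 0.0, 2.03] -0.2
[-0.15, 0.0, 2.03] -0.2
```

View pics/w6.png

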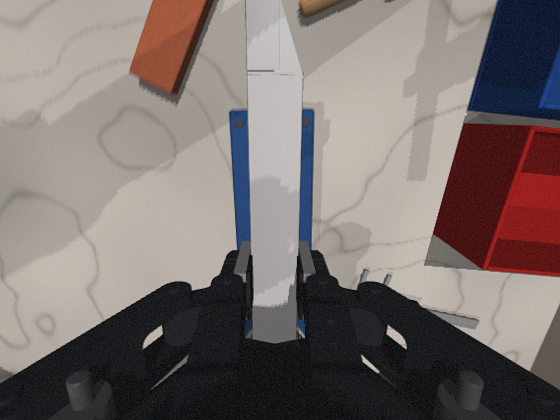

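Request:
send_rows(motion=[[1.5, [-0.1, 0, 2], -0.3], [1.5, [-0.2, 0, 2.5], -0.3], [1.5, [-0.1, 0, 2.5], -0.3], [1.5, [-0.2, 0, 2.5], -0.3], [1.5, [-0.1, 0, 2], 0], [1.5, [-0.2, 0, 2], 0], [1.5, [0, 0, 1], 0], [1.5, [0, 0, 0], 0]])

```text
time: 8.45
position: [522.4, 207.9, 83.6]
orientation: [2.068, 2.348, 0.008]
contact_force: [-0.2, 1.2, -2.0]
gripper_width: 0.243
```

```bash
python3 - <<'E'
from h import *
from scipy.spatial.transform import Rotation as Ro
print(np.round(Ro.from_rotvec([.436,-3.11,.021]).as_matrix(),4)[2])
st();R,p,s=toolR();print(np.round(R,4))
a=snap("scene","s7");b=snap("side","i7")
cv2.imwrite("pics/s7c.png",cv2.resize(a["image"][170:330,250:400],None,fx=3.5,fy=3.5,interpolation=cv2.INTER_CUBIC))
cv2.imwrite("pics/i7c.png",cv2.resize(b["image"][160:280,200:330],None,fx=4,fy=4,interpolation=cv2.INTER_CUBIC))
E
```

```text
[ 0.003  -0.0131 -0.9999]
t 8.45 pos [522.4 207.9  83.6] head 97.27 tilt 0.79 F [-0.16  1.19 -2.03] T [0.042 0.058 0.034] w 0.243 j7 -0.00
[[-0.1265  0.9919  0.013 ]
 [ 0.992   0.1265 -0.0044]
 [-0.006   0.0123 -0.9999]]
```

View pics/s7c.png

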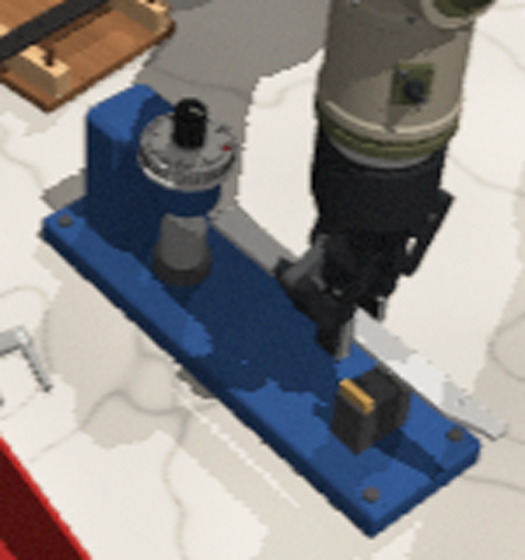

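View pics/i7c.png

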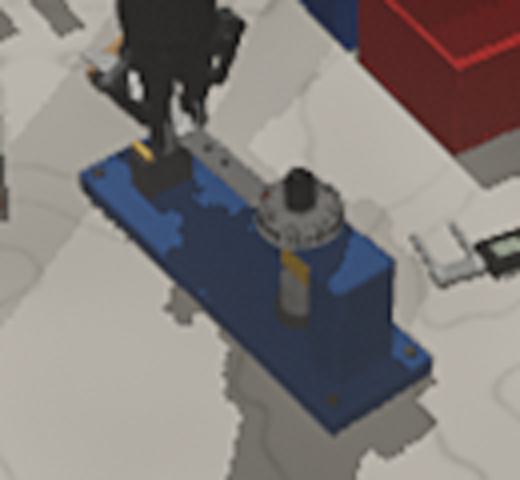

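```bash
python3 - <<'E'
from h import *
snap("wrist","w7")
E
```

```text
(no output)
```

View pics/w7.png

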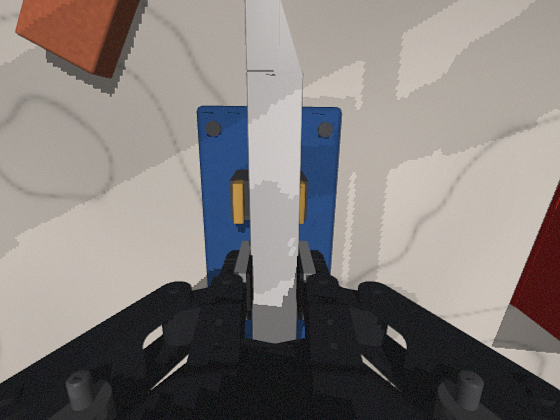

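```bash
cat > lat.py <<'E'
from h import *
np.set_printoptions(precision=1,suppress=True)
import sys
f=sys.argv[1]; ztop=float(sys.argv[2]); rg=eval(sys.argv[3]); rb=eval(sys.argv[4]); rp=eval(sys.argv[5])
d=np.load(f+".npz"); hsv=cv2.cvtColor(d["image"],cv2.COLOR_BGR2HSV)
R,p,s=toolR()
def tool(X): return R.T@(X-p)
br=cv2.inRange(hsv,(12,110,80),(32,255,255)); bl=cv2.inRange(hsv,(100,90,20),(125,255,255))
def rows(m,r,x0,x1,z):
    o=[]
    for y in r:
        xs=np.where(m[y,x0:x1])[0]+x0
        if len(xs): a,b=tool(onz(d,(xs.min()-.5,y),z)),tool(onz(d,(xs.max()+.5,y),z)); o.append((a[0],a[1],b[1]))
    o=np.array(o); return o
def rep(n,o):
    mid=(o[:,1]+o[:,2])/2; k=np.polyfit(o[:,0],mid,1)
    print(n,"left %.1f right %.1f mid %.2f width %.1f slope deg %.2f"%(*np.median(o[:,1:],0),np.median(mid),np.median(o[:,2]-o[:,1]),np.degrees(np.arctan(k[0]))), "toolx %.1f..%.1f mid@0 %.2f"%(o[:,0].min(),o[:,0].max(),k[1]))
rep("guides z70",rows(br,rg,200,350,70))
rep("base z22",rows(bl,rb,180,360,22))
blank=((hsv[:,:,1]<25)&(hsv[:,:,2]>120)).astype(np.uint8)
rep("blank",rows(blank,rp,240,312,ztop))
E
python3 lat.py w7 105.6 "range(184,220)" "range(125,170)" "range(90,235)"
```

```text
guides z70 left -23.2 right 17.5 mid -2.75 width 40.7 slope deg 0.63 toolx 15.3..35.8 mid@0 -3.13
base z22 left -52.1 right 45.4 mid -3.39 width 97.5 slope deg 0.56 toolx 36.4..66.5 mid@0 -3.87
blank left -10.4 right 11.4 mid 0.59 width 21.7 slope deg 0.37 toolx 20.4..81.0 mid@0 0.23
```

```bash
python3 - <<'E'
from h import *
np.set_printoptions(precision=1,suppress=True)
d=np.load("w7.npz"); R,p,s=toolR(); T=lambda X:R.T@(X-p)
print("taper",T(onz(d,(274,72.5),105)), "tip edge")
hsv=cv2.cvtColor(d["image"],cv2.COLOR_BGR2HSV); br=cv2.inRange(hsv,(12,110,80),(32,255,255))
ys=np.where(br[150:250,225:247].sum(1)>255*4)[0]+150; print(ys.min(),ys.max(),T(onz(d,(238,ys.min()-.5),70)),T(onz(d,(238,ys.max()+.5),70)))
print("base end", T(onz(d,(269,106),22)))
E
```

```text
taper [ 87.4   0.4 -20.2] tip edge
180 223 [ 38.3 -19.5  14.8] [ 12.5 -20.4  14.9]
base end [78.8 -3.1 62.8]
```

Request:
send_rows(motion=[[1.5, [0, -0.35, 0], 0.3], [1.5, [0, 0, 0.5], 0], [1.5, [0, 0, 0.6], 0], [1.5, [0, 0, 0.6], 0], [1.5, [0, 0, 0.6], 0], [1.5, [0, 0, 0.4], 0], [1.5, [0, 0, 0], 0], [1.5, [0, 0, 0], 0]])

```text
time: 9.4
position: [521.1, 208.9, 58.1]
orientation: [2.072, 2.342, 0.018]
contact_force: [-0.5, 0.7, -2.6]
gripper_width: 0.236
```

```bash
python3 - <<'E'
from h import *
st();snap("wrist","w8")
E
python3 lat.py w8 77 "range(184,215)" "range(125,160)" "range(90,235)"
```

```text
t 9.40 pos [521.1 208.9  58.1] head 96.99 tilt 1.09 F [-0.48  0.71 -2.63] T [-0.035  0.018 -0.015] w 0.236 j7 0.01
guides z70 left -20.6 right 19.8 mid -0.44 width 40.5 slope deg 0.68 toolx 27.2..37.4 mid@0 -0.76
base z22 left -49.9 right 47.5 mid -1.21 width 97.3 slope deg 0.39 toolx 47.1..67.1 mid@0 -1.57
blank left -10.3 right 11.9 mid 0.90 width 22.1 slope deg 0.37 toolx 19.8..81.3 mid@0 0.53
```

View pics/w8.png

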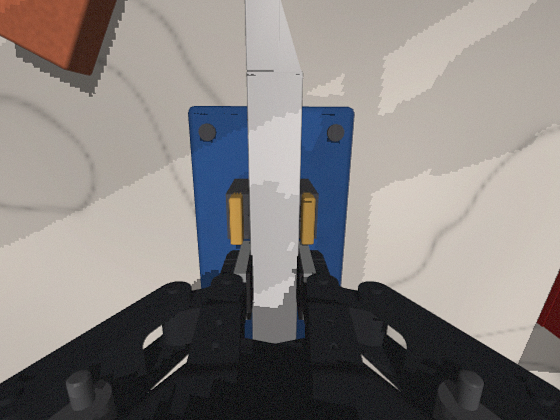

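Request:
send_rows(motion=[[1.5, [0, -0.15, 0], 0.3], [1.5, [0, 0, 0.4], 0], [1.5, [0, 0, 0.3], 0], [1.5, [0, 0, 0], 0], [1.5, [0, 0, 0.1], 0], [1.5, [0, 0, 0.1], 0], [1.5, [0, 0, 0], 0], [1.5, [0, 0, 0], 0]])

```text
time: 10.25
position: [520.0, 208.9, 48.8]
orientation: [2.078, 2.335, 0.02]
contact_force: [-0.1, -0.1, -2.3]
gripper_width: 0.236
```

```bash
python3 - <<'E'
from h import *
st();snap("wrist","w9");R,p,s=toolR();print(np.round(R,4)[2])
E
python3 lat.py w9 70 "range(194,225)" "range(125,160)" "range(90,235)"
```

```text
t 10.25 pos [520.  208.9  48.8] head 96.66 tilt 1.14 F [-0.07 -0.1  -2.3 ] T [-0.037  0.07   0.035] w 0.236 j7 0.01
[-0.0031  0.0196 -0.9998]
guides z70 left -19.4 right 21.0 mid 0.76 width 40.4 slope deg -15.70 toolx 25.6..37.5 mid@0 9.07
base z22 left -48.8 right 48.3 mid -0.20 width 97.2 slope deg -0.10 toolx 48.2..67.2 mid@0 -0.16
blank left -10.0 right 11.7 mid 0.91 width 21.7 slope deg 0.31 toolx 20.7..81.1 mid@0 0.58
```

Request:
send_rows(motion=[[1.5, [0, 0, 0.05], 0], [1.5, [0, 0, 0.05], 0], [1.5, [0, 0, 0.05], 0], [1.5, [0, 0, 0], 0], [1.5, [0, 0, 0], 0], [1.5, [0, 0, 0], 0], [1.5, [0, 0, 0], 0], [1.5, [0, 0, 0], 0]])

```text
time: 11.1
position: [520.2, 208.9, 47.4]
orientation: [2.078, 2.335, 0.02]
contact_force: [0.3, -0.3, -2.4]
gripper_width: 0.24
```

```bash
python3 - <<'E'
from h import *
st()
E
```

```text
t 11.10 pos [520.2 208.9  47.4] head 96.67 tilt 1.15 F [ 0.33 -0.31 -2.38] T [0.03  0.078 0.039] w 0.240 j7 0.01
```

Request:
send_rows(motion=[[1.5, [0, 0, 0.05], 0], [1.5, [0, 0, 0], 0], [1.5, [0, 0, 0.05], 0], [1.5, [0, 0, 0], 0], [1.5, [0, 0, 0.05], 0], [1.5, [0, 0, 0], 0], [1.5, [0, 0, 0], 0], [1.5, [0, 0, 0], 0]])

```text
time: 11.9
position: [520.2, 208.9, 45.8]
orientation: [2.078, 2.335, 0.02]
contact_force: [0.3, -0.2, -1.8]
gripper_width: 0.233
```

```bash
python3 - <<'E'
from h import *
st()
E
```

```text
t 11.90 pos [520.2 208.9  45.8] head 96.66 tilt 1.16 F [ 0.29 -0.2  -1.77] T [-0.003  0.024 -0.009] w 0.233 j7 0.01
```

Request:
send_rows(motion=[[1.5, [0, 0, 0.05], 0], [1.5, [0, 0, 0], 0], [1.5, [0, 0, 0.05], 0], [1.5, [0, 0, 0], 0], [1.5, [0, 0, 0], 0], [1.5, [0, 0, 0], 0], [1.5, [0, 0, 0], 0], [1.5, [0, 0, 0], 0]])

```text
time: 12.7
position: [520.3, 208.9, 45.5]
orientation: [2.078, 2.335, 0.021]
contact_force: [-0.5, -0.7, 1.1]
gripper_width: 0.24
```

```bash
python3 - <<'E'
from h import *
st()
E
```

```text
t 12.70 pos [520.3 208.9  45.5] head 96.66 tilt 1.18 F [-0.5  -0.71  1.15] T [0.052 0.268 0.011] w 0.240 j7 0.01
```

Request:
send_rows(motion=[[1.5, [0, 0, -0.15], 0], [1.5, [0, 0, -0.05], 0], [1.5, [-0.9, 0, 0], 0], [1.5, [-0.9, 0, 0], 0], [1.5, [-0.9, 0, 0], 0], [1.5, [-0.9, 0, 0], 0], [1.5, [-0.9, 0, 0], 0], [1.5, [0, 0, 0], 0]])

```text
time: 13.5
position: [525.9, 158.6, 47.0]
orientation: [2.08, 2.333, 0.019]
contact_force: [-0.1, -0.4, -2.8]
gripper_width: 0.241
```

```bash
python3 - <<'E'
from h import *
st();snap("wrist","w10");R,p,s=toolR();print(np.round(R,4)[2])
E
```

```text
t 13.50 pos [525.9 158.6  47. ] head 96.56 tilt 1.16 F [-0.05 -0.44 -2.79] T [ 0.025  0.04  -0.008] w 0.241 j7 0.08
[-0.0035  0.02   -0.9998]
```

View pics/w10.png

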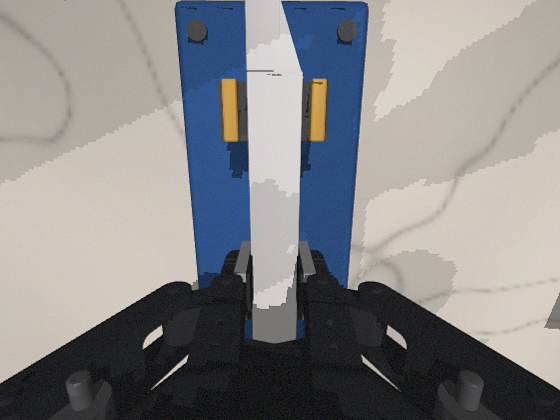

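```bash
python3 lat.py w10 68.5 "range(82,140)" "range(60,180)" "range(85,235)"; python3 - <<'E'
from h import *
d=np.load("w10.npz"); R,p,s=toolR(); T=lambda X:R.T@(X-p)
print("taper",T(onz(d,(274,72.5),68.5)),"guides ends",T(onz(d,(231,78.5),70)),T(onz(d,(231,142.5),70)),"base end",T(onz(d,(270,1),22)))
E
```

```text
guides z70 left -19.6 right 20.9 mid 0.55 width 40.5 slope deg -0.16 toolx 61.8..83.0 mid@0 0.84
base z22 left -49.0 right 48.0 mid -0.51 width 97.0 slope deg -1.06 toolx 36.1..99.2 mid@0 0.59
blank left -10.1 right 11.6 mid 0.68 width 21.6 slope deg 0.02 toolx 20.0..82.1 mid@0 0.73
taper [ 86.61525879   0.67111037 -21.7490148 ] guides ends [ 84.25388275 -15.6819426  -23.56817431] [ 60.38270969 -16.68823059 -23.50517718] base end [126.19601311  -1.33003788  24.5827152 ]
```

Request:
send_rows(motion=[[1.5, [-0.8, 0, 0], 0], [1.5, [0, 0, 0], 0], [1.5, [0, 0, 0.1], 0], [1.5, [0, 0, 0.05], 0], [1.5, [0, 0, 0.05], 0], [1.5, [0, 0, 0], 0], [1.5, [0, 0, 0], 0], [1.5, [0, 0, 0], 0]])

```text
time: 14.35
position: [527.1, 152.0, 45.7]
orientation: [2.077, 2.335, 0.022]
contact_force: [0.8, -1.1, -0.6]
gripper_width: 0.235
```

```bash
python3 - <<'E'
from h import *
st();a=snap("scene","s10");b=snap("side","i10")
cv2.imwrite("pics/s10c.png",cv2.resize(a["image"][170:330,250:400],None,fx=3.5,fy=3.5,interpolation=cv2.INTER_CUBIC))
E
```

```text
t 14.35 pos [527.1 152.   45.7] head 96.68 tilt 1.21 F [ 0.78 -1.08 -0.59] T [-0.107  0.004  0.002] w 0.235 j7 0.09
```

View pics/s10c.png

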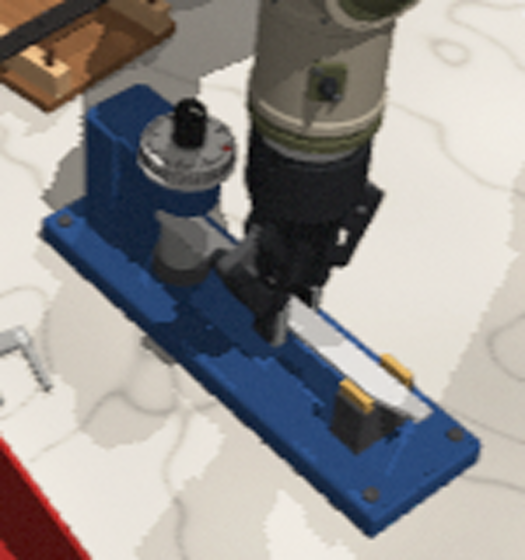

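Request:
send_rows(motion=[[1.5, [0, 0, 0.03], 0], [1.5, [0, 0, 0], 0], [3, [0, 0, 0], 0], [4, [0, 0, 0], 0], [4, [0, 0, 0], 0], [4, [0, 0, 0], 0], [4, [0, 0, 0], 0], [4, [0, 0, 0], 0]])

```text
time: 15.25
position: [527.4, 152.7, 45.5]
orientation: [2.077, 2.336, 0.023]
contact_force: [0.3, -0.1, -0.1]
gripper_width: 0.468
```

```bash
python3 - <<'E'
from h import *
st();snap("wrist","w11")
E
```

```text
t 15.25 pos [527.4 152.7  45.5] head 96.72 tilt 1.24 F [ 0.33 -0.08 -0.15] T [-0.024  0.037  0.003] w 0.468 j7 0.09
```

View pics/w11.png

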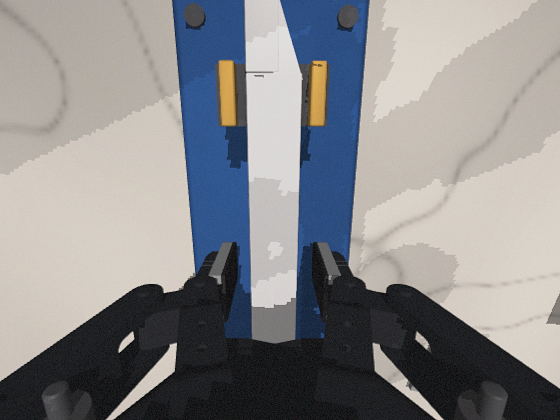

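```bash
python3 - <<'E'
from h import *
q=plan((527.4,152.7,225),n=5)
q=plan((539.5,45.2,235),hd=160,n=8,start=q)
E
```

```text
[-0.0, -0.0, -3.59] 0.0
[-0.0, -0.0, -3.59] 0.0
[-0.0, -0.0, -3.59] 0.0
[-0.0, -0.0, -3.59] 0.0
[-0.0, -0.0, -3.59] 0.0
[-1.35, -0.01, -0.12] -7.91
[-1.34, -0.19, -0.12] -7.91
[-1.3, -0.38, -0.12] -7.91
[-1.24, -0.55, -0.12] -7.91
[-1.15, -0.72, -0.12] -7.91
[-1.04, -0.87, -0.12] -7.91
[-0.91, -1.0, -0.12] -7.91
[-0.76, -1.12, -0.12] -7.91
```

Request:
send_rows(motion=[[4, [0, 0, -2], 0], [4, [0, 0, -3], 0], [4, [0, 0, -4], 0], [4, [0, 0, -4], 0], [4, [0, 0, -4], 0], [4, [0, 0, -1.5], -4], [4, [0, 0, 0], -8], [4, [0, 0, 0], -8]])

```text
time: 16.1
position: [522.8, 152.4, 237.7]
orientation: [1.627, 2.667, 0.016]
contact_force: [-0.3, 0.5, 0.2]
gripper_width: 0.464
```

```bash
python3 - <<'E'
from h import *
st()
q=plan((539.5,45.2,235),hd=160,n=7)
E
```

```text
t 16.10 pos [522.8 152.4 237.7] head 117.24 tilt 1.16 F [-0.33  0.5   0.24] T [-0.046  0.008 -0.016] w 0.464 j7 0.25
[-1.47, -0.49, 0.04] -6.11
[-1.41, -0.64, 0.04] -6.11
[-1.33, -0.79, 0.04] -6.11
[-1.24, -0.93, 0.04] -6.11
[-1.14, -1.05, 0.04] -6.11
[-1.02, -1.17, 0.04] -6.11
[-0.89, -1.27, 0.04] -6.11
```

Request:
send_rows(motion=[[4, [-1.5, -0.5, 0], -6.1], [4, [-1.4, -0.6, 0], -6.1], [4, [-1.3, -0.8, 0], -6.1], [4, [-1.2, -0.9, 0], -6.1], [4, [-1.1, -1.1, 0], -6.1], [4, [-1.0, -1.2, 0], -6.1], [4, [-0.9, -1.3, 0], -6.1], [4, [0, 0, 0], 0]])

```text
time: 16.9
position: [539.6, 42.1, 238.9]
orientation: [0.486, 3.083, 0.006]
contact_force: [0.1, 0.1, -0.5]
gripper_width: 0.47
```

```bash
python3 - <<'E'
from h import *
st();snap("wrist","w12")
a=snap("scene","s12");b=snap("side","i12")
cv2.imwrite("pics/s12c.png",cv2.resize(a["image"][170:330,250:400],None,fx=3.5,fy=3.5,interpolation=cv2.INTER_CUBIC))
cv2.imwrite("pics/i12c.png",cv2.resize(b["image"][160:280,200:330],None,fx=4,fy=4,interpolation=cv2.INTER_CUBIC))
E
```

```text
t 16.90 pos [539.6  42.1 238.9] head 162.07 tilt 1.21 F [ 0.08  0.06 -0.48] T [0.003 0.077 0.028] w 0.470 j7 1.12
```

View pics/w12.png

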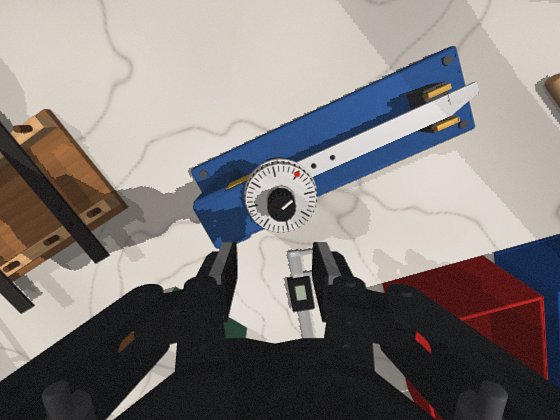

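View pics/s12c.png

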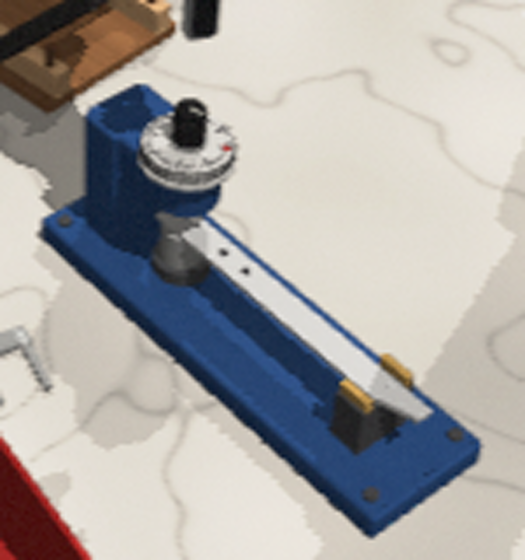

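View pics/i12c.png

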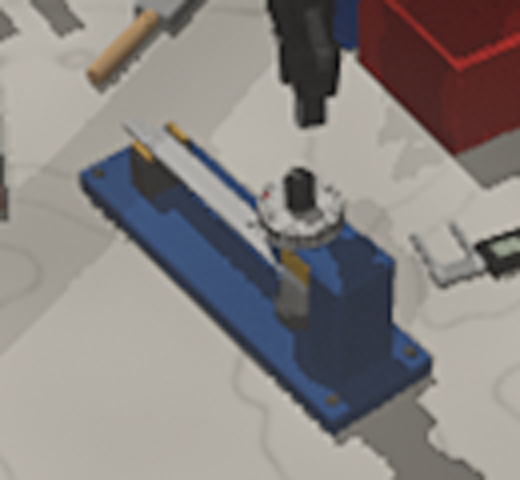

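```bash
python3 - <<'E'
from h import *
np.set_printoptions(precision=1,suppress=True)
d=np.load("w12.npz"); im=d["image"]; hsv=cv2.cvtColor(im,cv2.COLOR_BGR2HSV)
cv2.imwrite("pics/w12c.png",cv2.resize(im[140:250,220:350],None,fx=5,fy=5,interpolation=cv2.INTER_CUBIC))
def comps(m,roi,amin):
    mm=np.zeros_like(m); x0,y0,x1,y1=roi; mm[y0:y1,x0:x1]=m[y0:y1,x0:x1]
    n,l,s,c=cv2.connectedComponentsWithStats(mm); return [(s[i],c[i],l==i) for i in range(1,n) if s[i][4]>=amin]
dark=cv2.inRange(hsv,(0,0,0),(180,255,45))
for s,c,m in comps(dark,(255,170,310,230),60):
    cn=max(cv2.findContours(m.astype(np.uint8),0,1)[0],key=cv2.contourArea); e=cv2.minEnclosingCircle(cv2.convexHull(cn)); print("knob",s,c,e,onz(d,e[0],160))
red=cv2.inRange(hsv,(0,110,90),(10,255,255))|cv2.inRange(hsv,(170,110,90),(180,255,255))
for s,c,_ in comps(red,(240,150,330,240),2): print("red",s,c,onz(d,c,138))
g=cv2.inRange(hsv,(0,0,130),(180,45,255))
for p in [(331,156),(312,166)]:
    X=onz(d,p,67); A=np.array([539.5,45.2]); gx=np.array([.1167,-.9932]); gy=np.array([.9932,.1167]); print(X,(X[:2]-A)@gx,(X[:2]-A)@gy)
E
```

```text
knob [268 188  27  33 653] [280.2 204.5] ((281.5, 204.0), 16.620868682861328) [537.6  48.9 160. ]
red [294 171   6   6  28] [296.6 173.6] [522.6  67.8 138. ]
[530.8 109.9  67. ] -65.26283658885825 -1.0683913858664074
[534.9  87.5  67. ] -42.52059379352688 0.40821627914746017
```

View pics/w12c.png

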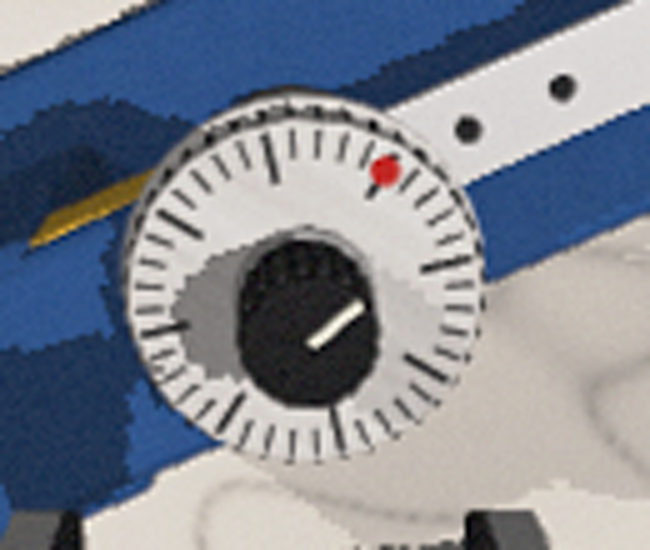

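```bash
python3 - <<'E'
from h import *
d=np.load("w12.npz")
print(onz(d,(281.8,208),165),onz(d,(281.2,196.8),138))
st()
E
```

```text
[539.23668421  48.47205841 165.        ] [537.96272717  49.21244889 138.        ]
t 17.05 pos [539.3  45.  238.8] head 161.99 tilt 1.20 F [-0.53  0.08 -0.79] T [0.01  0.011 0.025] w 0.468 j7 1.11
```

```bash
python3 - <<'E'
from h import *
d=snap("wrist","w13");st()
im=d["image"]
cv2.imwrite("pics/w13c.png",cv2.resize(im[140:250,220:350],None,fx=5,fy=5,interpolation=cv2.INTER_CUBIC))
E
```

```text
t 17.10 pos [539.3  45.4 238.8] head 162.06 tilt 1.20 F [0.35 0.34 1.16] T [-0.035 -0.005 -0.051] w 0.469 j7 1.11
```

View pics/w13c.png

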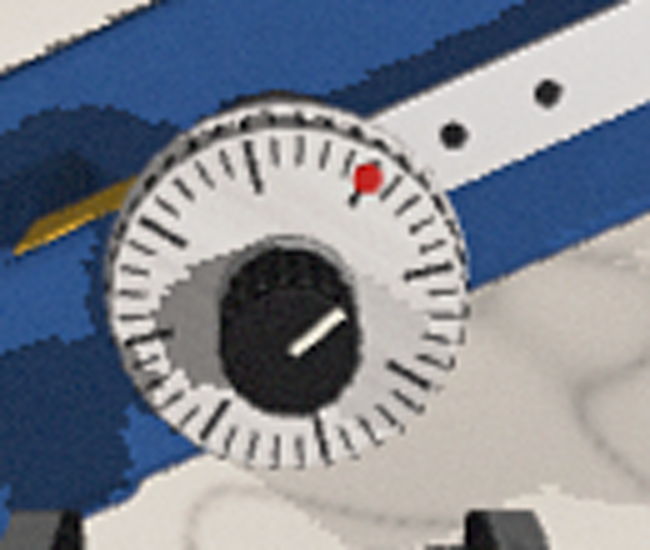

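```bash
python3 - <<'E'
from h import *
d=np.load("w13.npz")
k=onz(d,(278.2,209.2),165);print(k,onz(d,(277.8,198.2),138))
A=np.array([538.8,47.8]); gx=np.array([.1167,-.9932]); gy=np.array([.9932,.1167])
for p in [(547/5+220,93/5+140),(453/5+220,135/5+140)]:
    X=onz(d,p,67);print((X[:2]-A)@gx,(X[:2]-A)@gy)
R,p,s=toolR(); print(R.T@(np.array([538.8,47.8,142])-p))
E
```

```text
[539.01095928  48.56071154 165.        ] [537.95663869  49.11430657 138.        ]
-63.19002925220542 1.3695222111746066
-41.232346517580105 1.3005380298480844
[ 3.10526708  1.32610933 96.73542756]
```

```bash
python3 - <<'E'
from h import *
R,p,s=toolR(); print(R.T@(np.array([538.7,48.6,178])-p))
E
```

```text
[ 2.74951378  2.35124901 60.7427543 ]
```

Request:
send_rows(motion=[[4, [0.3, 0.2, 1], 0], [4, [0, 0, 1.5], 0], [4, [0, 0, 1.5], 0], [4, [0, 0, 1.2], 0], [4, [0, 0, 0.9], 0], [4, [0, 0, 0], 0], [4, [0, 0, 0], 0], [4, [0, 0, 0], 0]])

```text
time: 17.9
position: [536.3, 55.9, 172.8]
orientation: [0.483, 3.085, 0.01]
contact_force: [0.1, 0.1, -0.7]
gripper_width: 0.471
```

```bash
python3 - <<'E'
from h import *
d=snap("wrist","w14");st();R,p,s=toolR(); print(R.T@(np.array([538.7,48.6,143])-p));print(np.round(R[2],4))
E
```

```text
t 17.95 pos [536.4  55.9 172.9] head 162.20 tilt 1.15 F [ 0.41 -0.62  0.02] T [-0.048  0.027 -0.011] w 0.472 j7 1.11
[-3.86451038 -6.52492902 29.92919065]
[-0.0179  0.0092 -0.9998]
```

View pics/w14.png

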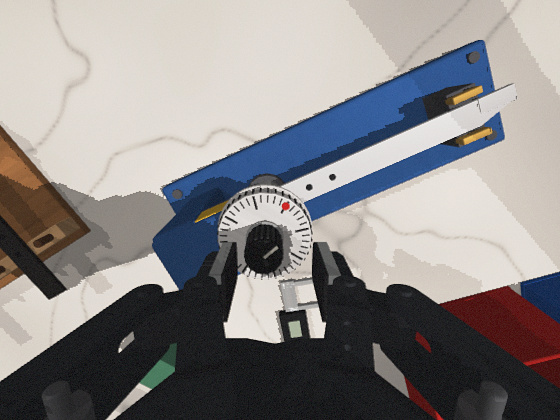

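```bash
python3 - <<'E'
from h import *
d=np.load("w14.npz"); cv2.imwrite("pics/w14c.png",cv2.resize(d["image"][180:290,200:330],None,fx=5,fy=5,interpolation=cv2.INTER_CUBIC))
E
```

Request:
send_rows(motion=[[4, [-0.4, -0.6, 0], 0], [4, [0, 0, 0], 0], [4, [0, 0, 0], 0], [4, [0, 0, 0], 0], [4, [0, 0, 0], 0], [4, [0, 0, 0], 0], [4, [0, 0, 0], 0], [4, [0, 0, 0], 0]])

```text
time: 18.75
position: [539.4, 48.0, 174.6]
orientation: [0.485, 3.082, 0.011]
contact_force: [0.4, -0.2, 0.2]
gripper_width: 0.47
```

```bash
python3 - <<'E'
from h import *
d=snap("wrist","w15");st();cv2.imwrite("pics/w15c.png",cv2.resize(d["image"][180:290,200:350],None,fx=5,fy=5,interpolation=cv2.INTER_CUBIC))
R,p,s=toolR(); print(R.T@(np.array([538.7,48.6,143])-p))
E
```

```text
t 18.80 pos [539.4  48.  174.5] head 162.13 tilt 1.33 F [-0.38  0.28  0.18] T [0.032 0.035 0.051] w 0.467 j7 1.12
[ 1.53407891  0.03216269 31.52087552]
```

View pics/w15c.png

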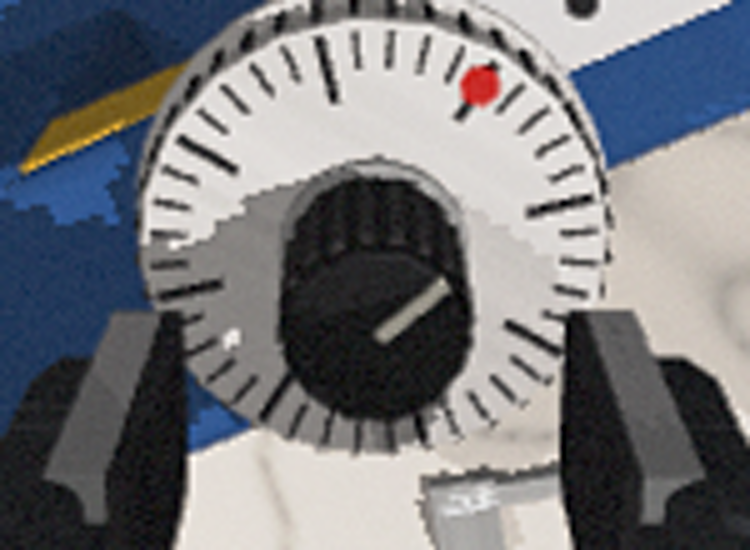

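```bash
python3 - <<'E'
from h import *
d=np.load("w15.npz");R,p,s=toolR()
X=onz(d,(275.2,247),165);print(X,R.T@(X-p)); Y=onz(d,(274.6,228),138); print(Y, R.T@(Y-p))
E
```

```text
[539.7306587   48.12542078 165.        ] [-0.04483109  0.13015608  9.54850825]
[538.98972697  48.31735438 138.        ] [ 1.27454114 -0.20113208 36.52507815]
```

Request:
send_rows(motion=[[4, [0.1, 0, 0.6], 0], [4, [0, 0, 0.6], 0], [4, [0, 0, 0.6], 0], [4, [0, 0, 0.5], 0], [4, [0, 0, 0], 0], [4, [0, 0, 0], 0], [4, [0, 0, 0], 0], [4, [0, 0, 0], 0]])

```text
time: 19.6
position: [538.6, 48.5, 148.7]
orientation: [0.484, 3.083, 0.011]
contact_force: [-0.5, -0.6, -0.5]
gripper_width: 0.467
```

```bash
python3 - <<'E'
from h import *
st();R,p,s=toolR(); print(R.T@(np.array([539.5,48.2,143])-p))
E
```

```text
t 19.60 pos [538.6  48.5 148.7] head 162.14 tilt 1.25 F [-0.46 -0.6  -0.52] T [-0.007  0.002 -0.016] w 0.467 j7 1.13
[-0.81145664 -0.04866022  5.7210636 ]
```

Request:
send_rows(motion=[[4, [-0.1, 0, 0.3], 0], [4, [0, 0, 0.2], 0], [4, [0, 0, 0], 0], [1.5, [0, 0, 0], 0], [1.5, [0, 0, 0], 0], [1.5, [0, 0, 0], 0], [1.5, [0, 0, 0], 0], [1.5, [0, 0, 0], 0]], newtons=50)

```text
time: 20.4
position: [540.1, 48.2, 144.0]
orientation: [0.484, 3.082, 0.011]
contact_force: [-0.6, 0.1, -0.5]
gripper_width: 0.238
```

```bash
python3 - <<'E'
from h import *
st();d=snap("wrist","w16");st()
E
```

```text
t 20.40 pos [540.1  48.2 144. ] head 162.15 tilt 1.31 F [-0.65  0.12 -0.46] T [-0.083  0.034 -0.047] w 0.238 j7 1.13
t 20.45 pos [540.1  48.2 144. ] head 162.15 tilt 1.31 F [1.31 0.18 0.43] T [-0.008  0.038 -0.008] w 0.234 j7 1.13
```

View pics/w16.png

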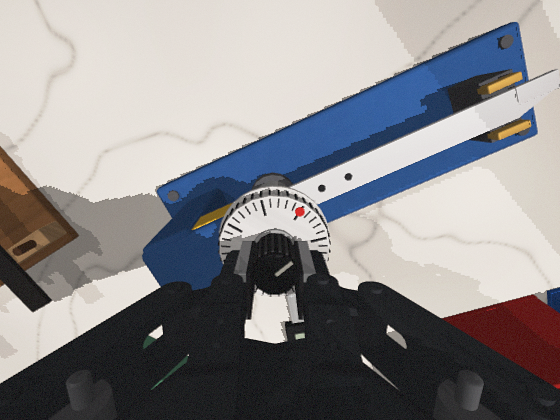

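Request:
send_rows(motion=[[1.5, [0, 0, 0], 4], [1.5, [0, 0, 0], 5], [1.5, [0, 0, 0], 5], [1.5, [0, 0, 0], 5], [1.5, [0, 0, 0], 5], [1.5, [0, 0, 0], 4], [1.5, [0, 0, 0], 3], [1.5, [0, 0, 0], 2]])

```text
time: 21.25
position: [539.5, 47.5, 143.9]
orientation: [1.368, 2.808, 0.018]
contact_force: [0.2, 0.3, -0.3]
gripper_width: 0.241
```

```bash
cat >> h.py <<'E'
def avg(n=10,cam="side",f=None):
    T=[];F=[];E=[]
    for i in range(n):
        d=arm.snapshot(cam); s=arm.read_state(); T.append(s["torque"]);F.append(s["contact_force"]);E.append(s["joint_efforts"][6])
    T=np.array(T)
    print("Tz mean %.4f sd %.4f  j7eff mean %.4f sd %.4f Tz first/last %.3f %.3f"%(T[:,2].mean(),T[:,2].std(),np.mean(E),np.std(E),T[0,2],T[-1,2]),"F",np.round(np.mean(F,0),2))
    return d
E
python3 - <<'E'
from h import *
st();s=arm.read_state();print(s["joint_efforts"][6]); d=avg(8,"wrist");cv2.imwrite("pics/w17.png",d["image"]);st()
E
```

```text
t 21.25 pos [539.5  47.5 143.9] head 128.02 tilt 1.24 F [ 0.16  0.3  -0.33] T [-0.319  0.137  0.163] w 0.241 j7 0.71
0.07270149188116193
Tz mean 0.0298 sd 0.0443  j7eff mean -0.0867 sd 0.1455 Tz first/last 0.105 0.064 F [ 0.41 -0.27  0.74]
t 21.65 pos [539.6  47.5 144. ] head 128.14 tilt 1.25 F [ 0.92 -0.27  0.1 ] T [-0.25   0.196  0.064] w 0.237 j7 0.71
```

View pics/w17.png

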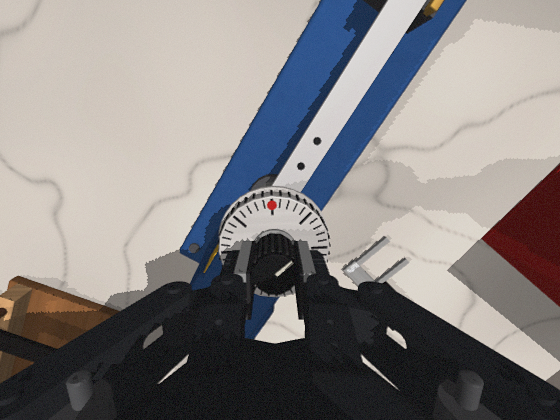

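Request:
send_rows(motion=[[1.5, [0, 0, 0], 0.5], [1.5, [0, 0, 0], 0.5], [1.5, [0, 0, 0], 0.5], [1.5, [0, 0, 0], 0.5], [1.5, [0, 0, 0], 0.5], [1.5, [0, 0, 0], 0.5], [1.5, [0, 0, 0], 0.5], [1.5, [0, 0, 0], 0.5]])

```text
time: 22.45
position: [539.5, 47.4, 144.0]
orientation: [1.469, 2.757, 0.02]
contact_force: [-0.2, -0.5, 0.5]
gripper_width: 0.234
```

```bash
python3 - <<'E'
from h import *
st(); d=avg(8,"wrist");st()
E
```

```text
t 22.45 pos [539.5  47.4 144. ] head 123.88 tilt 1.24 F [-0.2  -0.52  0.52] T [-0.31   0.244  0.221] w 0.234 j7 0.66
Tz mean 0.0470 sd 0.0371  j7eff mean -0.0761 sd 0.0325 Tz first/last 0.119 -0.014 F [ 0.01 -0.48  0.75]
t 22.85 pos [539.5  47.4 144. ] head 123.92 tilt 1.24 F [-0.61 -0.5   0.23] T [-0.25   0.218 -0.014] w 0.234 j7 0.66
```

```bash
python3 - <<'E'
from h import *
a=snap("scene","s18"); st()
im=np.hstack([cv2.resize(x["image"][195:265,280:340],None,fx=6,fy=6,interpolation=cv2.INTER_CUBIC) for x in (np.load("s12.npz"),a)])
cv2.imwrite("pics/s18c.png",im)
b=snap("side","i18")
im=np.hstack([cv2.resize(x["image"][195:255,255:305],None,fx=7,fy=7,interpolation=cv2.INTER_CUBIC) for x in (np.load("i12.npz"),b)])
cv2.imwrite("pics/i18c.png",im)
E
```

```text
t 22.90 pos [539.5  47.4 144. ] head 123.92 tilt 1.24 F [0.07 0.79 0.68] T [-0.27   0.245  0.041] w 0.236 j7 0.66
```

View pics/s18c.png

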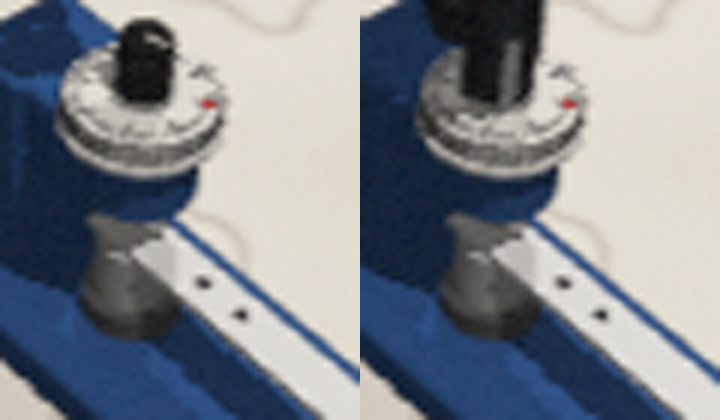

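View pics/i18c.png

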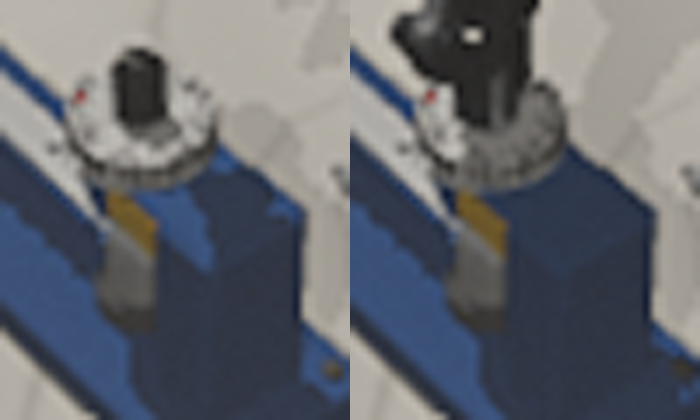

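```bash
python3 - <<'E'
from h import *
a=np.load("s12.npz");b=np.load("s18.npz")
for z in (62,67,72,76,81,84): print(z,(proj(a,[539.5,48.2,z])-[280,195])*6, "edge near cam",(proj(a,[539.5+7.5*.588,48.2+7.5*.809,z])-[280,195])*6)
df=cv2.absdiff(a["image"],b["image"])
roi=np.hstack([cv2.resize(x[215:255,288:318],None,fx=12,fy=12,interpolation=cv2.INTER_NEAREST) for x in (a["image"],b["image"])])
cv2.imwrite("pics/s18d.png",roi)
E
```

```text
62 [128.07986372 229.8466845 ] edge near cam [127.35992035 242.90167483]
67 [128.56219926 220.8611024 ] edge near cam [127.84254762 233.9096987 ]
72 [129.04712139 211.82733384] edge near cam [128.32777503 224.86927869]
76 [129.43693546 204.56536369] edge near cam [128.7178432  217.60179944]
81 [129.92656619 195.44387726] edge near cam [129.20780409 208.47318838]
84 [130.22161313 189.947354  ] edge near cam [129.5030559  202.97226174]
```

View pics/s18d.png

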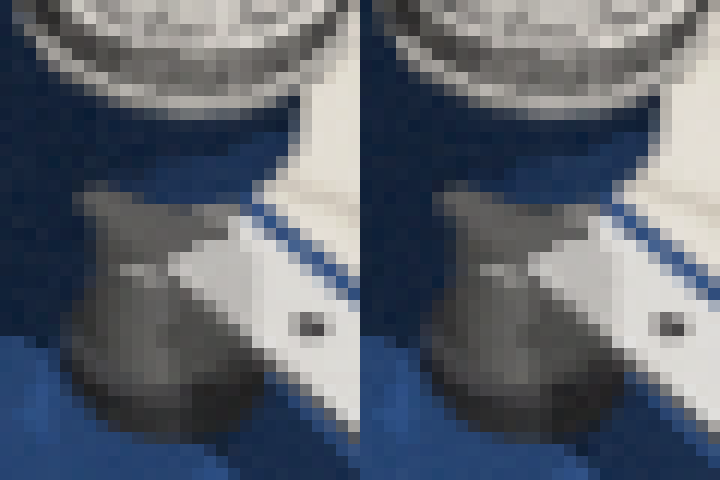

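```bash
python3 - <<'E'
from h import *
from scipy.spatial.transform import Rotation as Ro
d=np.load("w16.npz"); # static picture, tool pose then: pos 540.1 48.2 144, rotvec
p=np.array([540.1,48.2,144.0]); R=Ro.from_rotvec([.484,3.082,.011]).as_matrix()
C=-d["R"].T@d["t"]; off=R.T@(C-p); Rc=R.T@d["R"].T   # cam->tool
print("cam offset tool",off.round(1))
S=np.array([539.5,48.2,72])
for hd in (180,165):
  a=np.radians(hd); Rt=np.array([[np.cos(a),np.sin(a),0],[np.sin(a),-np.cos(a),0],[0,0,-1]]).T.reshape(3,3)
  Rt=np.column_stack([[np.cos(a),np.sin(a),0],[np.sin(a),-np.cos(a),0],[0,0,-1]])
  for px in ((40,150),(40,200),(40,240)):
    v=Rt@Rc@np.linalg.solve(d["mtx"],[px[0],px[1],1.]); 
    Cz=85-Rt[2,2]*0+ -( -1)*0
    camz=85+(Rt@off)[2]
    lam=(camz-S[2])/-v[2]; Cw=S-lam*v; print(hd,px,"TCP",(Cw-Rt@off).round(1),"cam",Cw.round(1),"elev",np.degrees(np.arctan2(-v[2],np.hypot(v[0],v[1]))).round(1))
E
```

```text
cam offset tool [  69.5   -0.3 -142.9]
180 (40, 150) TCP [593.8 172.9  85. ] cam [524.3 172.6 227.9] elev 51.2
180 (40, 200) TCP [566.3 179.1  85. ] cam [496.8 178.8 227.9] elev 48.6
180 (40, 240) TCP [542.3 184.5  85. ] cam [472.8 184.2 227.9] elev 45.8
165 (40, 150) TCP [624.3 154.6  85. ] cam [557.  172.3 227.9] elev 51.2
165 (40, 200) TCP [599.3 167.7  85. ] cam [532.1 185.4 227.9] elev 48.6
165 (40, 240) TCP [577.4 179.1  85. ] cam [510.2 196.8 227.9] elev 45.8
```

Request:
send_rows(motion=[[4, [0, 0, 0], 0], [4, [0, 0, 0], 0], [4, [0, 0, 0], 0], [4, [0, 0, -0.5], 0], [4, [0, 0, -2], 0], [4, [0, 0, -2], 0], [4, [0, 0, -0.5], -4], [4, [0, 0, 0], -8]])

```text
time: 23.75
position: [538.6, 47.6, 196.7]
orientation: [1.167, 2.896, 0.017]
contact_force: [0.2, 0.2, -0.8]
gripper_width: 0.468
```

```bash
python3 - <<'E'
from h import *
st();d=snap("wrist","w19")
off=np.array([69.5,-.3,-142.9]); 
from scipy.spatial.transform import Rotation as Ro
dd=np.load("w16.npz"); R=Ro.from_rotvec([.484,3.082,.011]).as_matrix(); Rc=R.T@dd["R"].T
a=np.radians(172); Rt=np.column_stack([[np.cos(a),np.sin(a),0],[np.sin(a),-np.cos(a),0],[0,0,-1]]); S=np.array([539.5,48.2,72])
v=Rt@Rc@np.linalg.solve(dd["mtx"],[45,220,1.]); lam=(65+142.9-72)/-v[2]; T=S-lam*v-Rt@off; print(T)
q=plan((T[0]+5,T[1],185),hd=172,n=6)
plan(T,hd=172,n=5,start=q)
E
```

```text
t 23.75 pos [538.6  47.6 196.7] head 136.10 tilt 1.24 F [ 0.21  0.15 -0.8 ] T [-0.023 -0.012  0.013] w 0.468 j7 0.79
[577.15610335 158.02204876  65.        ]
[0.74, 1.84, 0.2] -5.89
[0.54, 1.9, 0.2] -5.89
[0.35, 1.95, 0.2] -5.89
[0.14, 1.98, 0.2] -5.89
[-0.06, 1.98, 0.2] -5.89
[-0.26, 1.96, 0.2] -5.89
[0.1, -0.01, 2.4] -0.0
[0.1, -0.01, 2.4] -0.0
[0.1, -0.01, 2.4] -0.0
[0.1, -0.01, 2.4] -0.0
[0.1, -0.01, 2.4] -0.0
```

View pics/w19.png

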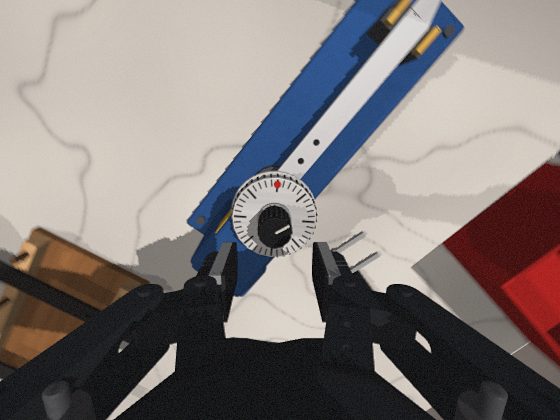

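Request:
send_rows(motion=[[4, [0.7, 1.9, 0], -6], [4, [0.6, 1.9, 0], -6], [4, [0.4, 2.0, 0.2], -6], [4, [0.2, 2.0, 0.5], -6], [4, [0, 2.0, 2], -6], [4, [-0.2, 2.0, 3], -6], [4, [0, 0, 3.5], 0], [4, [0, 0, 2.5], 0]])

```text
time: 24.6
position: [588.0, 165.7, 83.6]
orientation: [0.194, 3.104, 0.014]
contact_force: [-0.1, 0.1, -1.2]
gripper_width: 0.472
```

```bash
python3 - <<'E'
from h import *
st();plan([577,158,65],hd=172,n=2); d=snap("wrist","w20")
E
```

```text
t 24.60 pos [588.  165.7  83.6] head 172.83 tilt 1.88 F [-0.09  0.14 -1.15] T [ 0.02   0.048 -0.04 ] w 0.472 j7 1.12
[0.5, -0.45, 0.93] 0.42
[0.49, -0.45, 0.93] 0.42
```

View pics/w20.png

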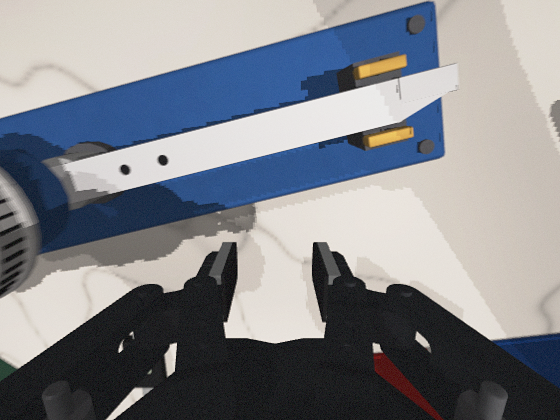

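```bash
python3 - <<'E'
from h import *
d=snap("wrist","w21");st()
im=d["image"][110:250,0:150]
g=cv2.convertScaleAbs(im,alpha=1.6,beta=15)
cv2.imwrite("pics/w21c.png",cv2.resize(g,None,fx=4.2,fy=4.2,interpolation=cv2.INTER_CUBIC))
for z in (62,67,69,72,75,80,84): print(z,proj(d,[539.5,48.2,z]).round(1),(proj(d,[539.5,48.2,z])*4.2-[0,110*4.2]).round())
E
```

```text
t 24.70 pos [586.6 165.3  82.3] head 172.86 tilt 1.63 F [ 0.4  -0.02  0.63] T [-0.047  0.041 -0.034] w 0.470 j7 1.12
62 [ 57.4 188.6] [241. 330.]
67 [ 51.  190.9] [214. 340.]
69 [ 48.3 191.9] [203. 344.]
72 [ 44.1 193.4] [185. 350.]
75 [ 39.8 194.9] [167. 357.]
80 [ 32.3 197.6] [136. 368.]
84 [ 25.9 199.9] [109. 378.]
```

View pics/w21c.png

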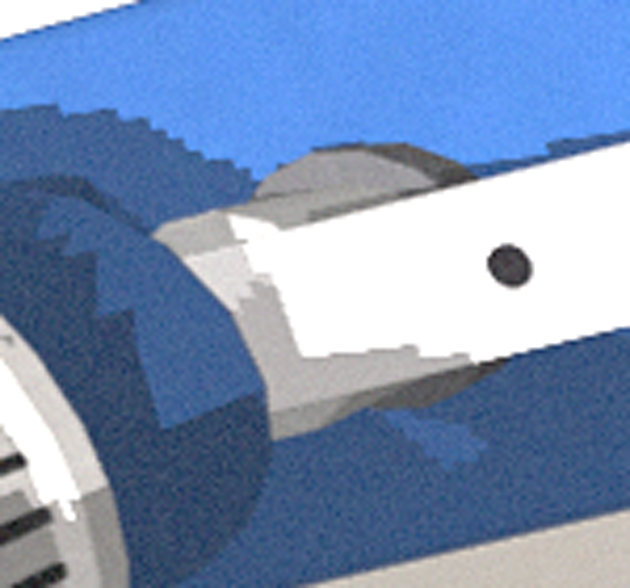

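```bash
python3 - <<'E'
from h import *
from scipy.spatial.transform import Rotation as Ro
off=np.array([69.5,-.3,-142.9]); dd=np.load("w16.npz"); R=Ro.from_rotvec([.484,3.082,.011]).as_matrix(); Rc=R.T@dd["R"].T
S=np.array([539.5,48.2,72])
for hd in (172,150,200):
  a=np.radians(hd); Rt=np.column_stack([[np.cos(a),np.sin(a),0],[np.sin(a),-np.cos(a),0],[0,0,-1]])
  for px in ((25,260),(25,290)):
    v=Rt@Rc@np.linalg.solve(dd["mtx"],[*px,1.]); lam=(75+142.9-72)/-v[2]; T=S-lam*v-Rt@off; print(hd,px,T.round(0),"cam",(S-lam*v).round(0),"el",np.degrees(np.arctan2(-v[2],np.hypot(v[0],v[1]))).round(1))
E
```

```text
172 (25, 260) [554. 186.  75.] cam [485. 196. 218.] el 42.9
172 (25, 290) [536. 193.  75.] cam [467. 203. 218.] el 40.5
150 (25, 260) [605. 171.  75.] cam [544. 205. 218.] el 42.9
150 (25, 290) [590. 184.  75.] cam [530. 219. 218.] el 40.5
200 (25, 260) [487. 177.  75.] cam [422. 153. 218.] el 42.9
200 (25, 290) [468. 175.  75.] cam [403. 150. 218.] el 40.5
```

```bash
python3 - <<'E'
from h import *
st(); plan((563,187,80),hd=165,n=3)
E
```

```text
t 24.70 pos [586.6 165.3  82.3] head 172.86 tilt 1.63 F [ 0.4  -0.02  0.63] T [-0.047  0.041 -0.034] w 0.470 j7 1.12
[0.87, 0.62, 0.08] 2.62
[0.9, 0.58, 0.08] 2.62
[0.92, 0.54, 0.08] 2.62
```

Request:
send_rows(motion=[[4, [0.9, 0.6, 0.1], 2.6], [4, [0.9, 0.6, 0], 2.6], [4, [0.9, 0.6, 0], 2.6], [4, [0, 0, 0], 0], [4, [0, 0, 0], 0], [4, [0, 0, 0], 0], [4, [0, 0, 0], 0], [4, [0, 0, 0], 0]])

```text
time: 25.5
position: [566.3, 185.4, 87.5]
orientation: [0.427, 3.08, 0.016]
contact_force: [0.7, -0.5, 0.2]
gripper_width: 0.47
```

```bash
python3 - <<'E'
from h import *
d=snap("wrist","w22");st()
im=d["image"][190:330,0:150]
cv2.imwrite("pics/w22c.png",cv2.resize(im,None,fx=4.2,fy=4.2,interpolation=cv2.INTER_CUBIC))
for z in (62,67,69,72,75,80,84): print(z,proj(d,[539.5,48.2,z]).round(1),(proj(d,[539.5,48.2,z])*4.2-[0,190*4.2]).round())
E
```

```text
t 25.55 pos [566.3 185.3  87.4] head 164.18 tilt 1.93 F [ 0.09 -0.6   0.34] T [0.005 0.028 0.04 ] w 0.467 j7 0.98
62 [ 53.  253.2] [223. 265.]
67 [ 47.2 257. ] [198. 281.]
69 [ 44.8 258.6] [188. 288.]
72 [ 41.1 261. ] [173. 298.]
75 [ 37.2 263.6] [156. 309.]
80 [ 30.5 268. ] [128. 327.]
84 [ 24.9 271.7] [105. 343.]
```

View pics/w22.png

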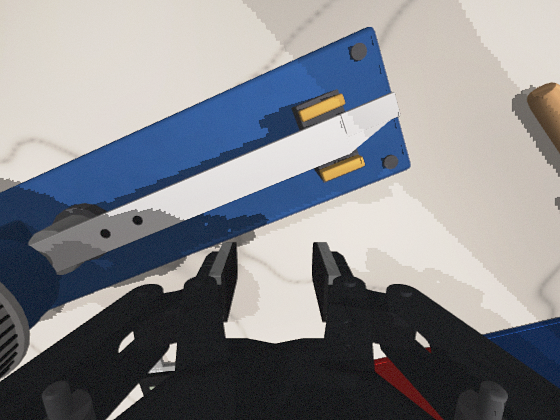

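View pics/w22c.png

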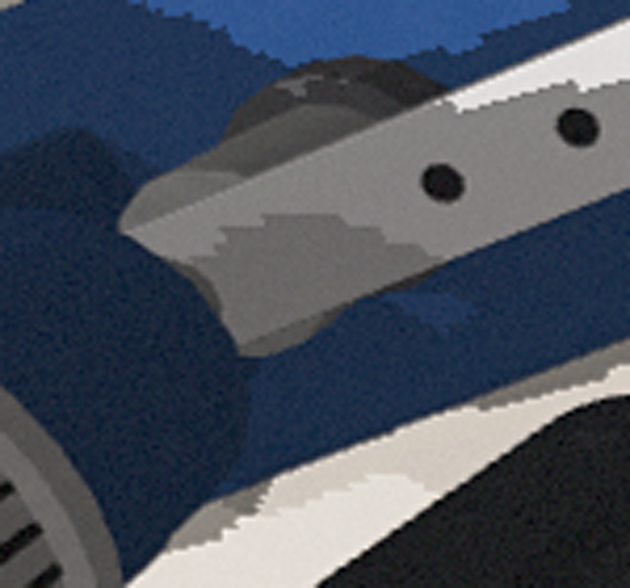

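```bash
python3 - <<'E'
from h import *
d=np.load("w22.npz"); C=-d["R"].T@d["t"]; A=np.array([539.5,48.2]); u=C[:2]-A; D=np.hypot(*u); u/=D
print("cam",C.round(0),"el",np.degrees(np.arctan2(C[2]-70,D)))
f=lambda r,z:(proj(d,[*(A+r*u),z])*4.2-[0,190*4.2]).round()
print("barrel",f(24,90),"collar",f(12,84)); 
for z in (67,69,70,72,74,76): print("spindle",z,f(7.5,z))
im=cv2.convertScaleAbs(d["image"][240:285,20:75],alpha=1.5,beta=20); cv2.imwrite("pics/w22d.png",cv2.resize(im,None,fx=12,fy=12,interpolation=cv2.INTER_CUBIC))
g=lambda r,z:((proj(d,[*(A+r*u),z])-[20,240])*12+6).round(); print("in d:",g(24,90),g(12,84),[g(7.5,z).tolist() for z in (67,69,71,73,75)])
E
```

```text
cam [495. 203. 228.] el 44.43123860534454
barrel [204. 278.] collar [170. 300.]
spindle 67 [236. 257.]
spindle 69 [226. 263.]
spindle 70 [221. 266.]
spindle 72 [211. 273.]
spindle 74 [201. 280.]
spindle 76 [190. 287.]
in d: [349. 200.] [253. 263.] [[440.0, 139.0], [413.0, 158.0], [384.0, 176.0], [355.0, 196.0], [325.0, 215.0]]
```

View pics/w22d.png

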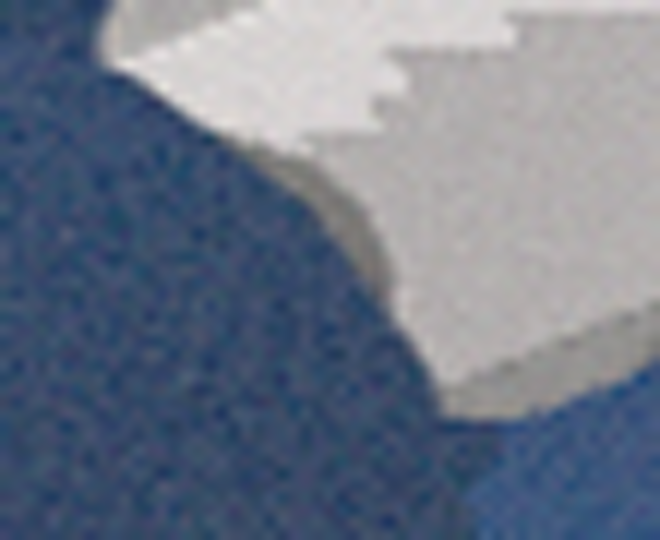

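```bash
python3 - <<'E'
from h import *
st();q=plan((566.3,185.3,190),n=4); plan((539.5,48.2,190),hd=162,n=6,start=q)
E
```

```text
t 25.55 pos [566.3 185.3  87.4] head 164.18 tilt 1.93 F [ 0.09 -0.6   0.34] T [0.005 0.028 0.04 ] w 0.467 j7 0.98
[0.0, -0.0, -2.56] 0.0
[0.0, -0.0, -2.56] 0.0
[0.0, -0.0, -2.56] 0.0
[0.0, -0.0, -2.56] 0.0
[-0.19, -2.32, -0.0] 0.36
[-0.21, -2.32, -0.0] 0.36
[-0.22, -2.32, -0.0] 0.36
[-0.24, -2.32, -0.0] 0.36
[-0.25, -2.31, -0.0] 0.36
[-0.27, -2.31, -0.0] 0.36
```

Request:
send_rows(motion=[[4, [0, 0, -2.5], 0], [4, [0, 0, -3], 0], [4, [0, 0, -3], 0], [4, [-0.2, -1.5, -1.5], 0], [4, [-0.3, -3, 0], 0], [4, [-0.3, -3, 0], 0], [4, [-0.3, -3, 0], 0], [4, [-0.2, -1.5, 0], 0]])

```text
time: 26.35
position: [541.1, 58.5, 187.9]
orientation: [0.424, 3.082, 0.012]
contact_force: [1.0, -0.2, 0.4]
gripper_width: 0.472
```

```bash
python3 - <<'E'
from h import *
st();R,p,s=toolR(); print(R.T@(np.array([539.5,48.2,172])-p));print(R[2].round(4))
E
```

```text
t 26.35 pos [541.1  58.5 187.9] head 164.32 tilt 1.78 F [ 1.01 -0.23  0.44] T [0.027 0.048 0.049] w 0.472 j7 1.17
[ -0.81620338 -10.47882895  15.84858593]
[-0.0287  0.0118 -0.9995]
```

Request:
send_rows(motion=[[4, [0, -0.5, 0], 0.5], [4, [0, -0.3, 0.5], 0.5], [4, [0, 0, 0.6], 0.5], [4, [0, 0, 0.3], 0], [4, [0, 0, 0], 0], [4, [0, 0, 0], 0], [4, [0, 0, 0], 0], [4, [0, 0, 0], 0]])

```text
time: 27.15
position: [538.0, 49.2, 171.0]
orientation: [0.47, 3.079, 0.011]
contact_force: [-0.6, 0.3, 0.9]
gripper_width: 0.471
```

```bash
python3 - <<'E'
from h import *
d=snap("wrist","w23");st();R,p,s=toolR(); print(R.T@(np.array([539.5,48.2,144])-p))
cv2.imwrite("pics/w23c.png",cv2.resize(d["image"][180:290,200:350],None,fx=5,fy=5,interpolation=cv2.INTER_CUBIC))
E
```

```text
t 27.20 pos [538.   49.3 171. ] head 162.64 tilt 1.63 F [ 0.26 -0.67  0.31] T [-0.048  0.109  0.015] w 0.468 j7 1.16
[-1.03154138 -0.8773845  27.04200964]
```

View pics/w23c.png

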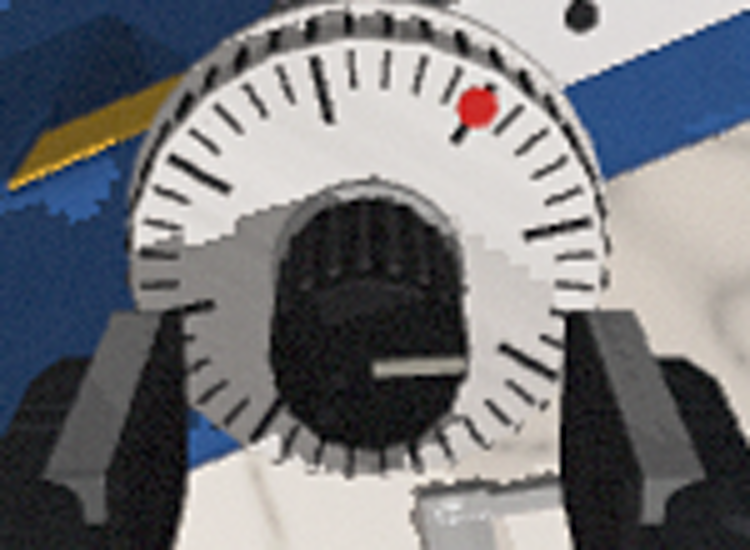

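Request:
send_rows(motion=[[4, [-0.1, -0.1, 0.6], 0], [4, [-0.05, 0, 0.7], 0], [4, [0, 0, 0.7], 0], [4, [0, 0, 0.5], 0], [4, [0, 0, 0], 0], [4, [0, 0, 0], 0], [4, [0, 0, 0], 0], [4, [0, 0, 0], 0]])

```text
time: 28.0
position: [540.0, 47.8, 143.5]
orientation: [0.47, 3.079, 0.011]
contact_force: [0.8, -0.4, 0.1]
gripper_width: 0.468
```

```bash
python3 - <<'E'
from h import *
st();R,p,s=toolR(); print(R.T@(np.array([539.5,48.2,144])-p))
E
```

```text
t 28.00 pos [540.   47.8 143.5] head 162.64 tilt 1.61 F [ 0.82 -0.4   0.14] T [-0.054  0.089 -0.   ] w 0.468 j7 1.17
[ 0.58389724  0.27275577 -0.48089195]
```

Well centred; grip, then turn about 9° as a first part.

Request:
send_rows(motion=[[1.5, [0, 0, 0], 0], [1.5, [0, 0, 0], 0], [1.5, [0, 0, 0], 0], [1.5, [0, 0, 0], 0], [1.5, [0, 0, 0], 0], [1.5, [0, 0, 0], 3], [1.5, [0, 0, 0], 3], [1.5, [0, 0, 0], 2]], newtons=50)

```text
time: 28.8
position: [540.1, 48.0, 144.1]
orientation: [0.688, 3.037, 0.015]
contact_force: [-0.3, 0.2, -1.6]
gripper_width: 0.238
```

```bash
python3 - <<'E'
from h import *
st();print(arm.read_state()["joint_efforts"][6])
E
```

```text
t 28.80 pos [540.1  48.  144.1] head 154.48 tilt 1.65 F [-0.28  0.16 -1.59] T [-0.19   0.076  0.161] w 0.238 j7 1.08
0.10626188479363918
```

Request:
send_rows(motion=[[1.5, [0, 0, 0], 0.5], [1.5, [0, 0, 0], 0.5], [1.5, [0, 0, 0], 0.5], [1.5, [0, 0, 0], 0.5], [1.5, [0, 0, 0], 0.5], [1.5, [0, 0, 0], 0.4], [1.5, [0, 0, 0], 0.3], [1.5, [0, 0, 0], 0.3]])

```text
time: 29.6
position: [540.1, 47.9, 144.1]
orientation: [0.784, 3.014, 0.015]
contact_force: [0.3, 0.2, 0.5]
gripper_width: 0.238
```

```bash
cat > q.py <<'E'
from h import *
import sys
h,p,s=head(); s0=s
print("t %.2f theta %.2f pos %s Tz %.3f Txy %s e7 %.3f"%(s["time"],162.64-h,np.round(p,1),s["torque"][2],np.round(s["torque"][:2],2),s["joint_efforts"][6]),end=" ")
n=int(sys.argv[1]) if len(sys.argv)>1 else 0
for i in range(n):
    arm.snapshot("side"); s=arm.read_state(); print("%.3f/%.3f"%(s["torque"][2],s["joint_efforts"][6]),end=" ")
print()
E
python3 q.py 2
```

```text
t 29.60 theta 11.80 pos [540.1  47.9 144.1] Tz 0.146 Txy [-0.16  0.06] e7 -0.092 0.129/-0.097 0.111/-0.165
```

Request:
send_rows(motion=[[1.5, [0, 0, 0], 0.4], [1.5, [0, 0, 0], 0.4], [1.5, [0, 0, 0], 0.4], [1.5, [0, 0, 0], 0.4], [1.5, [0, 0, 0], 0.3], [1.5, [0, 0, 0], 0.3], [1.5, [0, 0, 0], 0.3], [1.5, [0, 0, 0], 0.3]])

```text
time: 30.5
position: [540.0, 47.8, 144.1]
orientation: [0.863, 2.993, 0.016]
contact_force: [-0.3, 0.2, -0.5]
gripper_width: 0.235
```

```bash
python3 q.py 2
```

```text
t 30.50 theta 14.82 pos [540.   47.8 144.1] Tz 0.122 Txy [-0.29  0.12] e7 -0.089 0.123/-0.096 0.075/-0.163
```

Request:
send_rows(motion=[[1.5, [0, 0, 0], 0.4], [1.5, [0, 0, 0], 0.4], [1.5, [0, 0, 0], 0.4], [1.5, [0, 0, 0], 0.4], [1.5, [0, 0, 0], 0.3], [1.5, [0, 0, 0], 0.3], [1.5, [0, 0, 0], 0.3], [1.5, [0, 0, 0], 0.3]])

```text
time: 31.4
position: [540.0, 47.7, 144.1]
orientation: [0.942, 2.97, 0.017]
contact_force: [0.1, 0.8, 0.2]
gripper_width: 0.237
```

```bash
python3 q.py 2
```

```text
t 31.40 theta 17.85 pos [540.   47.7 144.1] Tz 0.139 Txy [-0.22  0.11] e7 -0.090 0.162/-0.097 0.094/-0.162
```

Request:
send_rows(motion=[[1.5, [0, 0, 0], 0.4], [1.5, [0, 0, 0], 0.4], [1.5, [0, 0, 0], 0.4], [1.5, [0, 0, 0], 0.4], [1.5, [0, 0, 0], 0.3], [1.5, [0, 0, 0], 0.3], [1.5, [0, 0, 0], 0.3], [1.5, [0, 0, 0], 0.3]])

```text
time: 32.3
position: [539.9, 47.7, 144.1]
orientation: [1.02, 2.944, 0.018]
contact_force: [0.3, 0.3, 0.4]
gripper_width: 0.237
```

```bash
python3 q.py 2
```

```text
t 32.30 theta 20.88 pos [539.9  47.7 144.1] Tz 0.182 Txy [-0.33  0.15] e7 -0.091 0.147/-0.097 0.117/-0.161
```

Request:
send_rows(motion=[[1.5, [0, 0, 0], 0.4], [1.5, [0, 0, 0], 0.4], [1.5, [0, 0, 0], 0.4], [1.5, [0, 0, 0], 0.4], [1.5, [0, 0, 0], 0.3], [1.5, [0, 0, 0], 0.3], [1.5, [0, 0, 0], 0.3], [1.5, [0, 0, 0], 0.3]])

```text
time: 33.2
position: [539.8, 47.6, 144.0]
orientation: [1.098, 2.916, 0.019]
contact_force: [0.4, -0.5, 0.5]
gripper_width: 0.236
```

```bash
python3 q.py 2
```

```text
t 33.20 theta 23.91 pos [539.8  47.6 144. ] Tz 0.099 Txy [-0.33  0.17] e7 -0.091 0.145/-0.098 0.128/-0.161
```

Request:
send_rows(motion=[[1.5, [0, 0, 0], 0.4], [1.5, [0, 0, 0], 0.4], [1.5, [0, 0, 0], 0.4], [1.5, [0, 0, 0], 0.4], [1.5, [0, 0, 0], 0.3], [1.5, [0, 0, 0], 0.3], [1.5, [0, 0, 0], 0.3], [1.5, [0, 0, 0], 0.3]])

```text
time: 34.1
position: [539.8, 47.5, 144.1]
orientation: [1.175, 2.887, 0.02]
contact_force: [-0.3, -0.5, 0.5]
gripper_width: 0.238
```

```bash
python3 q.py 2
```

```text
t 34.10 theta 26.94 pos [539.8  47.5 144.1] Tz 0.115 Txy [-0.37  0.2 ] e7 -0.091 0.134/-0.098 0.115/-0.160
```

Request:
send_rows(motion=[[1.5, [0, 0, 0], 0.4], [1.5, [0, 0, 0], 0.4], [1.5, [0, 0, 0], 0.4], [1.5, [0, 0, 0], 0.4], [1.5, [0, 0, 0], 0.3], [1.5, [0, 0, 0], 0.3], [1.5, [0, 0, 0], 0.3], [1.5, [0, 0, 0], 0.3]])

```text
time: 35.0
position: [539.7, 47.5, 144.1]
orientation: [1.251, 2.855, 0.021]
contact_force: [0.2, 0.3, 0.9]
gripper_width: 0.237
```

```bash
python3 q.py 2
```

```text
t 35.00 theta 29.96 pos [539.7  47.5 144.1] Tz 0.178 Txy [-0.36  0.21] e7 -0.092 0.095/-0.098 0.106/-0.160
```

Request:
send_rows(motion=[[1.5, [0, 0, 0], 0.4], [1.5, [0, 0, 0], 0.4], [1.5, [0, 0, 0], 0.4], [1.5, [0, 0, 0], 0.4], [1.5, [0, 0, 0], 0.3], [1.5, [0, 0, 0], 0.3], [1.5, [0, 0, 0], 0.3], [1.5, [0, 0, 0], 0.3]])

```text
time: 35.9
position: [539.7, 47.4, 144.1]
orientation: [1.326, 2.821, 0.022]
contact_force: [-0.5, 0.0, 0.9]
gripper_width: 0.235
```

```bash
python3 q.py 2
```

```text
t 35.90 theta 32.99 pos [539.7  47.4 144.1] Tz 0.112 Txy [-0.38  0.24] e7 -0.092 0.091/-0.099 0.082/-0.159
```

Request:
send_rows(motion=[[1.5, [0, 0, 0], 0.4], [1.5, [0, 0, 0], 0.4], [1.5, [0, 0, 0], 0.4], [1.5, [0, 0, 0], 0.4], [1.5, [0, 0, 0], 0.3], [1.5, [0, 0, 0], 0.3], [1.5, [0, 0, 0], 0.3], [1.5, [0, 0, 0], 0.3]])

```text
time: 36.8
position: [539.6, 47.4, 144.1]
orientation: [1.4, 2.786, 0.023]
contact_force: [0.2, -0.6, 0.3]
gripper_width: 0.235
```

```bash
python3 q.py 2
```

```text
t 36.80 theta 36.02 pos [539.6  47.4 144.1] Tz 0.143 Txy [-0.41  0.29] e7 -0.092 0.141/-0.099 0.058/-0.158
```

Request:
send_rows(motion=[[1.5, [0, 0, 0], 0.4], [1.5, [0, 0, 0], 0.4], [1.5, [0, 0, 0], 0.4], [1.5, [0, 0, 0], 0.4], [1.5, [0, 0, 0], 0.3], [1.5, [0, 0, 0], 0.3], [1.5, [0, 0, 0], 0.3], [1.5, [0, 0, 0], 0.3]])

```text
time: 37.7
position: [539.5, 47.3, 144.0]
orientation: [1.474, 2.748, 0.023]
contact_force: [-0.8, -0.2, 0.3]
gripper_width: 0.234
```

```bash
python3 q.py 2
```

```text
t 37.70 theta 39.04 pos [539.5  47.3 144. ] Tz 0.134 Txy [-0.44  0.35] e7 -0.093 0.073/-0.099 0.098/-0.157
```

```bash
sed -i 's/arm.snapshot("side")/d=arm.snapshot("wrist")/; $ a if n: cv2.imwrite("pics/wq.png",cv2.resize(d["image"][180:310,190:360],None,fx=4,fy=4))' q.py; cat q.py | tail -3
```

```text
d=arm.snapshot("wrist"); s=arm.read_state(); print("%.3f/%.3f"%(s["torque"][2],s["joint_efforts"][6]),end=" ")
print()
if n: cv2.imwrite("pics/wq.png",cv2.resize(d["image"][180:310,190:360],None,fx=4,fy=4))
```

Request:
send_rows(motion=[[1.5, [0, 0, 0], 0.4], [1.5, [0, 0, 0], 0.4], [1.5, [0, 0, 0], 0.4], [1.5, [0, 0, 0], 0.4], [1.5, [0, 0, 0], 0.3], [1.5, [0, 0, 0], 0.3], [1.5, [0, 0, 0], 0.3], [1.5, [0, 0, 0], 0.3]])

```text
time: 38.6
position: [539.4, 47.3, 144.0]
orientation: [1.546, 2.709, 0.024]
contact_force: [-0.7, -0.1, 0.4]
gripper_width: 0.238
```

```bash
python3 q.py 2
```

```text
t 38.60 theta 42.07 pos [539.4  47.3 144. ] Tz 0.134 Txy [-0.51  0.4 ] e7 -0.092 0.141/-0.099 0.131/-0.156
```

View pics/wq.png

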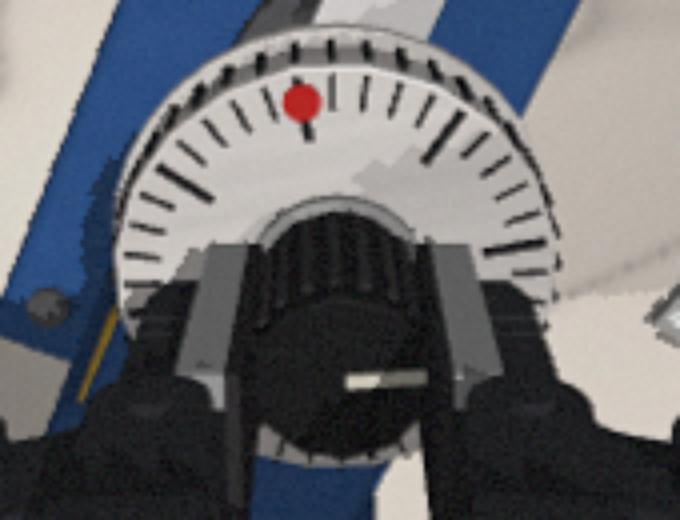

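Request:
send_rows(motion=[[1.5, [0, 0, 0], 0.4], [1.5, [0, 0, 0], 0.4], [1.5, [0, 0, 0], 0.4], [1.5, [0, 0, 0], 0.4], [1.5, [0, 0, 0], 0.3], [1.5, [0, 0, 0], 0.3], [1.5, [0, 0, 0], 0.3], [1.5, [0, 0, 0], 0.3]])

```text
time: 39.5
position: [539.4, 47.2, 144.1]
orientation: [1.617, 2.668, 0.025]
contact_force: [-0.8, 0.0, 1.8]
gripper_width: 0.236
```

```bash
python3 q.py 2
```

```text
t 39.50 theta 45.10 pos [539.4  47.2 144.1] Tz 0.167 Txy [-0.43  0.41] e7 -0.092 0.090/-0.099 0.035/-0.154
```

Request:
send_rows(motion=[[1.5, [0, 0, 0], 0.4], [1.5, [0, 0, 0], 0.4], [1.5, [0, 0, 0], 0.4], [1.5, [0, 0, 0], 0.4], [1.5, [0, 0, 0], 0.3], [1.5, [0, 0, 0], 0.3], [1.5, [0, 0, 0], 0.3], [1.5, [0, 0, 0], 0.3]])

```text
time: 40.4
position: [539.3, 47.2, 144.0]
orientation: [1.687, 2.624, 0.026]
contact_force: [0.2, -1.2, 2.1]
gripper_width: 0.237
```

```bash
python3 q.py 2
```

```text
t 40.40 theta 48.12 pos [539.3  47.2 144. ] Tz 0.146 Txy [-0.46  0.47] e7 -0.092 0.090/-0.099 0.102/-0.153
```

Request:
send_rows(motion=[[1.5, [0, 0, 0], 0.4], [1.5, [0, 0, 0], 0.4], [1.5, [0, 0, 0], 0.4], [1.5, [0, 0, 0], 0.4], [1.5, [0, 0, 0], 0.3], [1.5, [0, 0, 0], 0.3], [1.5, [0, 0, 0], 0.3], [1.5, [0, 0, 0], 0.3]])

```text
time: 41.3
position: [539.2, 47.2, 144.1]
orientation: [1.756, 2.579, 0.026]
contact_force: [-1.5, -0.5, 0.2]
gripper_width: 0.237
```

```bash
python3 q.py 2
```

```text
t 41.30 theta 51.15 pos [539.2  47.2 144.1] Tz 0.085 Txy [-0.47  0.5 ] e7 -0.092 0.128/-0.099 0.042/-0.151
```

Request:
send_rows(motion=[[1.5, [0, 0, 0], 0.4], [1.5, [0, 0, 0], 0.4], [1.5, [0, 0, 0], 0.4], [1.5, [0, 0, 0], 0.4], [1.5, [0, 0, 0], 0.3], [1.5, [0, 0, 0], 0.3], [1.5, [0, 0, 0], 0.3], [1.5, [0, 0, 0], 0.3]])

```text
time: 42.2
position: [539.2, 47.2, 144.0]
orientation: [1.824, 2.533, 0.027]
contact_force: [-0.2, -0.5, 0.2]
gripper_width: 0.238
```

```bash
python3 q.py 2
```

```text
t 42.20 theta 54.17 pos [539.2  47.2 144. ] Tz 0.136 Txy [-0.44  0.5 ] e7 -0.108 0.129/-0.115 0.107/-0.160
```

Request:
send_rows(motion=[[1.5, [0, 0, 0], 0], [1.5, [0, 0, 0], 0], [1.5, [0, 0, 0], 0], [1.5, [0, 0, 0], 0], [1.5, [0, 0, 0], 0.3], [1.5, [0, 0, 0], 0.3], [1.5, [0, 0, 0], 0.3], [1.5, [0, 0, 0], 0.3]])

```text
time: 43.1
position: [539.1, 47.1, 144.0]
orientation: [1.852, 2.512, 0.027]
contact_force: [-0.7, -0.2, 2.1]
gripper_width: 0.236
```

```bash
python3 q.py 2
```

```text
t 43.10 theta 55.45 pos [539.1  47.1 144. ] Tz 0.181 Txy [-0.5   0.52] e7 -0.122 0.205/-0.131 0.102/-0.175
```

Request:
send_rows(motion=[[1.5, [0, 0, 0], 0], [1.5, [0, 0, 0], 0], [1.5, [0, 0, 0], 0], [1.5, [0, 0, 0], 0], [1.5, [0, 0, 0], 0.3], [1.5, [0, 0, 0], 0.3], [1.5, [0, 0, 0], 0.3], [1.5, [0, 0, 0], 0.3]])

```text
time: 44.0
position: [539.1, 47.1, 144.0]
orientation: [1.88, 2.492, 0.028]
contact_force: [-0.4, -0.5, 1.4]
gripper_width: 0.236
```

```bash
python3 q.py 2
```

```text
t 44.00 theta 56.72 pos [539.1  47.1 144. ] Tz 0.148 Txy [-0.45  0.55] e7 -0.138 0.173/-0.147 0.151/-0.190
```

View pics/wq.png

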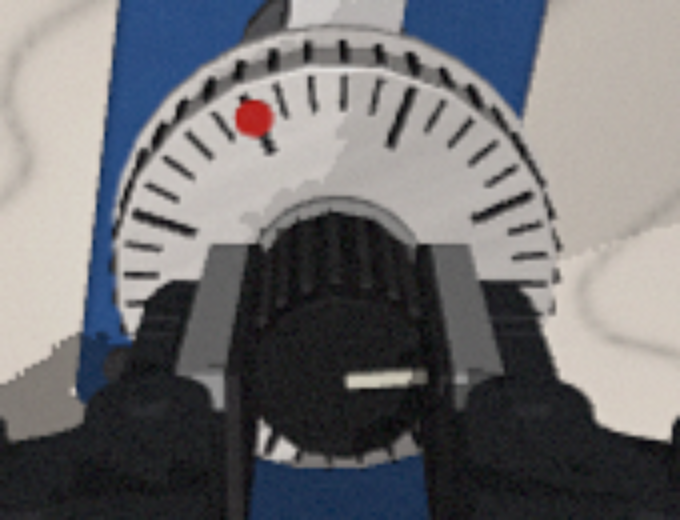

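Request:
send_rows(motion=[[3, [0, 0, 0], 0], [4, [0, 0, 0], 0], [4, [0, 0, 0], 0], [4, [0, 0, 0], 0], [4, [0, 0, -0.5], 0], [4, [0, 0, -1.5], 0], [4, [0, 0, -2.5], 0], [4, [0, 0, -3], 0]])

```text
time: 44.9
position: [536.2, 47.3, 218.8]
orientation: [1.884, 2.493, 0.022]
contact_force: [0.3, 0.4, -0.2]
gripper_width: 0.467
```

Request:
send_rows(motion=[[4, [0, 0, -2], 0], [4, [0, 0, 0], 0], [4, [0, 0, 0], 0], [4, [0, 0, 0], 0], [4, [0, 0, 0], 0], [4, [0, 0, 0], 0], [4, [0, 0, 0], 0], [4, [0, 0, 0], 0]])

```text
time: 45.7
position: [535.7, 47.0, 240.8]
orientation: [1.884, 2.491, 0.025]
contact_force: [0.8, -0.2, 0.4]
gripper_width: 0.469
```

```bash
python3 - <<'E'
from h import *
st();d=snap("wrist","w30");a=snap("scene","s30");b=snap("side","i30")
hsv=cv2.cvtColor(d["image"],cv2.COLOR_BGR2HSV)
def red(d,z=138):
    hsv=cv2.cvtColor(d["image"],cv2.COLOR_BGR2HSV); m=cv2.inRange(hsv,(0,110,90),(10,255,255))|cv2.inRange(hsv,(170,110,90),(180,255,255))
    n,l,s,c=cv2.connectedComponentsWithStats(m)
    return [(s[i][4],c[i].round(2),onz(d,c[i],z).round(1)) for i in range(1,n) if 2<=s[i][4]<80]
print("wrist now",red(d)); print("wrist w13",red(np.load("w13.npz")))
for n in ("s12","s30"):
    print(n,[r for r in red(np.load(n+".npz")) if 300<r[1][0]<330])
m=np.hstack([cv2.resize(x["image"][170:330,250:400],None,fx=2.6,fy=2.6,interpolation=cv2.INTER_CUBIC) for x in (np.load("s12.npz"),a)])
cv2.imwrite("pics/s30c.png",m)
E
```

```text
t 45.70 pos [535.7  47.  240.8] head 105.80 tilt 1.36 F [ 0.75 -0.25  0.35] T [0.004 0.063 0.014] w 0.469 j7 0.39
wrist now [(np.int32(14), array([484.57,  66.93]), array([668. , 198.3, 138. ])), (np.int32(2), array([459. , 125.5]), array([668.3, 152.2, 138. ])), (np.int32(2), array([456. , 132.5]), array([668.4, 146.3, 138. ])), (np.int32(2), array([452. , 141.5]), array([668.4, 138.7, 138. ])), (np.int32(26), array([262.35, 176.35]), array([522.6,  67.2, 138. ]))]
wrist w13 [(np.int32(2), array([ 15. , 128.5]), array([ 416.8, -133.9,  138. ])), (np.int32(2), array([ 14.5, 133. ]), array([ 419.8, -136.2,  138. ])), (np.int32(27), array([292.93, 175.41]), array([522.8,  67.5, 138. ])), (np.int32(2), array([ 97.5, 196.5]), array([488.1, -98.4, 138. ])), (np.int32(11), array([447.09, 267.09]), array([651.9, 180.2, 138. ])), (np.int32(2), array([  4.5, 270.5]), array([ 525.5, -215. ,  138. ])), (np.int32(4), array([381.5, 285.5]), array([652. , 117.2, 138. ])), (np.int32(2), array([477. , 324.5]), array([726.9, 199.9, 138. ])), (np.int32(2), array([487.5, 331. ]), array([738.4, 209.3, 138. ])), (np.int32(57), array([428.77, 408.12]), array([824.7, 135.6, 138. ])), (np.int32(2), array([439.5, 417.5]), array([843., 145., 138.]))]
s12 [(np.int32(2), array([314.5, 212. ]), array([520.7,  69.2, 138. ]))]
s30 [(np.int32(2), array([314.5, 212. ]), array([520.7,  69.2, 138. ]))]
```

View pics/w30.png

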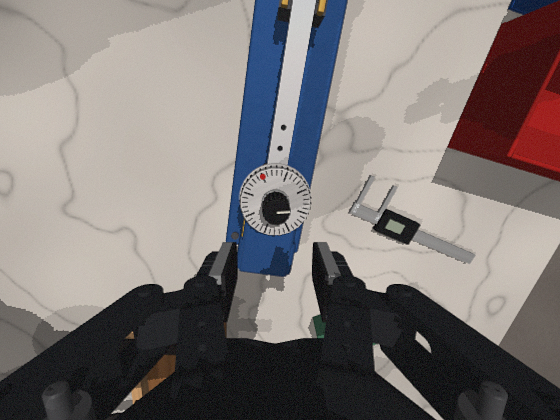

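View pics/s30c.png

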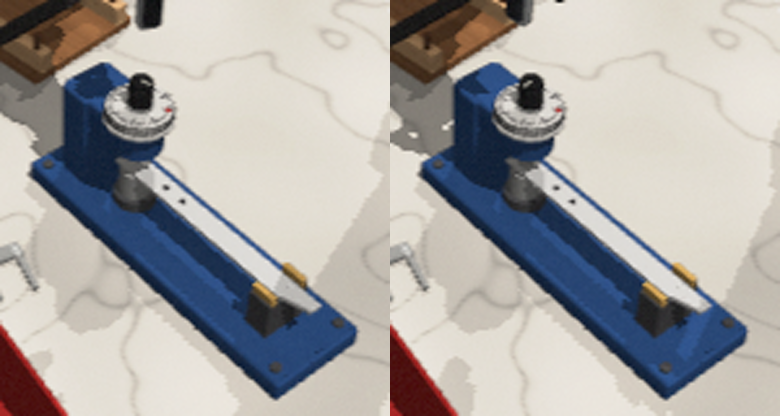

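```bash
python3 - <<'E'
from h import *
d=np.load("w30.npz"); A=np.array([539.3,48.3]); gx=np.array([.1167,-.9932]); gy=np.array([.9932,.1167])
for p,o in (((283,127.3),40),((279.8,148),62)):
    X=onz(d,p,67)[:2]; print("tang x",(X-A)@gx+120-o,"y",(X-A)@gy)
print(arm.read_state()["time"]); print(arm.sign_off())
E
```

```text
tang x 17.698085443652054 y 0.3033678764715715
tang x 17.481478681232844 y 0.4947820521105708
45.85
the job is handed in; nothing more can be done
None
```

I laid the bright blank in the gauge, let go of it, and closed the spindle onto it with the inner knob only. I handed the job in at 45.9 s with the arm lifted clear and touching nothing.

- **Blank position:** The last wrist picture puts the tang end about 17.5 mm past the spindle axis and about 0.4 mm off the centre line. The blade lies between the brass guides.
- **Ring:** The red dot came out within about 0.4 mm of its position before I touched the knob (same pixel in the scene camera). That is within the measuring error, so I saw no drag.
- **Bystanders:** I touched nothing else. I did not measure their positions again at the end.
- **Nip:** The touch showed only in the joint 7 torque, which was flat to about 0.001 N m until then. The wrist torque was too noisy to show it.

The two estimates of the nip disagree. The torque rise gives about 7 N. The knob angle past the touch, with the stated stiffness, gives about 12 N, and at most 17.5 N. I left it there, inside the 4 to 20 N band, with no direct force reading to settle which is right.

My picture estimate of where the spindle would touch was also off. Depending on how I read it, it put the touch at about 38° or 54° after the second grip; the actual touch came at 51 to 54°.

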